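Weigh the tin from behind the jars

ROBOT

A 6-joint arm with a two-finger parallel gripper is mounted at the origin on the work surface. World frame = base frame: x ahead of the robot, y to its left, z up, the work surface at z = 0. Lengths are in mm, angles in rad, forces in N, time in s.
With the tool pointing down it reaches from about 350 to 725 mm from the base axis. Payload 6 kg.
Tool frame: the origin (TCP) lies midway between the tips of the shut fingers; the grasp point (between the pads) lies 19 mm behind it; z points along the fingers, y is the line along which they close (so a half turn about z gives the same grasp; the last joint's range is limited). The gripper opens to 85 mm and grips with 20 to 120 N. Pads are 22 mm wide; open, the fingers measure 114 mm over their backs; the gripper's body (76 mm by 85 mm) begins 54 mm behind the grasp point. The pads swing forward as they close: fully open they stand 13 mm farther back than shut.
Start: joints at [-0.778, 0.04, 0.085, 0, -1.615, -0.334], TCP at [265.728, -537.924, 231.261] pointing down, gripper open.
Joint ranges: [-2.56, 2.56], [-1.29, 2.01], [-1.08, 1.49], [-3.29, 1.98], [-2.81, -0.18], [-2.99, 2.99]. Speed limits (rad/s): [2.57, 2.57, 3.01, 3.14, 3.14, 3.14].

INTERFACE

Orientations are given as a unit quaternion [x, y, z, w].
In Python, from station import manip gives the robot as it stands. The module is installed in compiled form; this text tells all that it offers.
- The arm moves only by the shell command python3 -m creep 'ROWS' [FORCE]. ROWS is JSON, a list of rows, each an object with "slide": the shift along the tool's x, y, z in m, a list of three; "yaw": the turn about the tool's z in rad; "claw": the finger opening in m, from 0 to 0.0854. A call has 1 to 5 rows; each row shifts and turns the commanded pose from where the row before left it, along the tool's axes as they then stand; what a row does not reach is not made up. A row lasts 1/12 s, in which the tool goes at most 41.7 mm and 7.16 degrees, less where a joint would pass 70% of its speed; a pose out of reach is approached as far as the arm can. A call with a gripper value outside its range is refused whole. The fingers move at their own pace and stop on an object; FORCE is the grip in N (left out, the last holds). Time passes only in rows, so rows that do not move let the fingers close. It gives the time, the measured TCP pose, the force, the opening and the grip force at its end, in the units of the state.
- manip.observe(): the state, without advancing time (a new reading comes with each control period).
- manip.camera(name): name is "scene" or "top" or "wrist"; returns a dict with "frame" (400x640x3 uint8, red, green, blue), "intrinsics" (3x3 intrinsics, pixels), "T" (4x4, takes a point from camera to world coordinates). Camera axes: x right, y down, z forward; pixel columns grow to the right and rows downward; lengths in mm; the calibration is good to about 2 mm. A picture is of the moment at which its call begins. There is no depth.
- manip.hand_in(): hands the job in; it is judged then, once.
The state is a dict: "time": time; "joint_pos": joint angles; "joint_velocities": joint speeds; "joint_torque": joint torques, N m; "position": TCP position; "ee_rot": TCP orientation; "wrist_force": force on the tool from outside, world axes, zero at the start; "torque": the same for the moment, N m; "opening": opening from 0.0 (shut) to 1.0 (fully open); "grip_force": force on a finger pad.
Only numpy, scipy, OpenCV 4.12 (cv2) and the standard library are available. Lean on these libraries where they do the work, as an engineer would, in place of code of your own. Each camera call takes 0.05 s, during which the arm holds its last target. There are 200 camera calls.

TASK

The little brass tin at the back of the dark wooden tray has to be weighed, but three tall jars crowd round it: first stand all three jars in the white plastic tray, then take the tin out and stand it in the middle of the scale's pan. With the tin on the scale, put every jar back in the wooden tray, each on the spot where it stood before, and leave the tin on the pan. Keep jars and tin upright, do not drop them, and leave the two little pill boxes where they are.

Things in the scene. Friction and masses are not known exactly. Their poses are not given: they have to be found in the camera images.
- amber_jar: amber glass jar with a red lid and a white paper label; a straight round canister 105 mm tall, 49 mm in diameter, its lid (top 26 mm) 50 mm; about 0.25 kg. Origin: centre of its underside, z up. It starts upright on the floor of the wooden tray, about 60 mm from the brass tin: to its left, to its right or in front of it
- porcelain_jar: white porcelain jar with blue bands and a blue lid; a straight round canister 98 mm tall, 49 mm in diameter, its lid (top 26 mm) 50 mm; about 0.25 kg. Origin: centre of its underside, z up. It starts upright on the floor of the wooden tray, about 60 mm from the brass tin: to its left, to its right or in front of it
- green_jar: white plastic jar with a green label and a green lid; a straight round canister 92 mm tall, 49 mm in diameter, its lid (top 26 mm) 50 mm; about 0.25 kg. Origin: centre of its underside, z up. It starts upright on the floor of the wooden tray, about 60 mm from the brass tin: to its left, to its right or in front of it
- brass_tin: small round bright brass tin, 45 mm tall, 44 mm in diameter, about 0.12 kg, the thing to be weighed. Origin: centre of its underside, z up. It starts upright on the wooden tray's floor, in the middle of the back row, with a tall jar close on its left, right and front (gaps about 14 mm) and the tray's back wall about 20 mm behind it
- wood_tray: dark red wooden tray with a brass ring pull on its front, fixed to the counter: 196 mm (x, front to back) by 216 mm (y), walls 8 mm thick and 36 mm high, inner floor 8 mm above the counter. Origin: centre of its underside, on the counter; x points to its back, y to its left
- white_tray: empty white plastic tray, fixed to the counter, the side place for the jars: 196 mm (x) by 216 mm (y), walls 3 mm thick and 30 mm high with a narrow turned-out rim, inner floor 3 mm above the counter. Origin: centre of its underside, on the counter
- scale: white electronic bench scale, fixed to the counter, 215 mm (x) by 190 mm (y), housing 56 mm high, grey key panel with display at its front (-x), round flat steel pan 120 mm in diameter towards its back, whose top is 75 mm above the counter. Origin: on the counter, straight below the centre of the pan; x points to its back
- blue_box: small blue pill box with a white band, 36 x 48 x 26 mm, standing in a front corner of the wooden tray. Origin: centre of its underside
- yellow_box: small yellow pill box with a white band, 36 x 48 x 26 mm, standing in a front corner of the wooden tray. Origin: centre of its underside
There are look-alikes about, which are no part of the job. There is more than one size of the green_jar; the job needs the middle-sized.

How it is judged:
By the outcome, as a careful person would: the job done as asked, in the order asked, and still so for the second after the job is handed in, with the robot touching nothing.
It also fails if it takes over 144 s, if anything falls off the work surface, if the arm or the gripper's body presses on something with over 40 N, if the wrist force passes 120 N, or if a joint passes its speed limit or range.

## Working session

There is one attempt and no reset: what is moved stays moved. The work goes in short steps, Python scripts to look and compute and a shell command to move; the robot and the scene stay as the last step left them, time stands still between calls to the robot, and variables do not carry over. Pictures are saved under pics/ and viewed, at most 14 in all, crops included, and the job is handed in when it is done.

```bash
mkdir -p pics; python3 - <<'E'
from station import manip
import cv2,numpy as np
s=manip.observe();print({k:np.round(v,3).tolist() for k,v in s.items()})
for n in("top","scene"):
    c=manip.camera(n);cv2.imwrite(f"pics/{n}0.png",c["frame"][:,:,::-1]);print(n,np.round(c["intrinsics"],1).tolist(),np.round(c["T"],3).tolist())
E
```

```text
{'time': 0.0, 'joint_pos': [-0.778, 0.041, 0.084, -0.0, -1.615, -0.334], 'joint_velocities': [-0.001, -0.002, -0.002, 0.001, 0.0, 0.001], 'joint_torque': [0.0, -36.82, 34.743, 6.933, -0.005, 0.0], 'position': [265.639, -537.628, 230.286], 'ee_rot': [-0.227, 0.974, 0.001, -0.0], 'wrist_force': [0.657, -0.074, 0.389], 'torque': [-0.012, -0.013, 0.065], 'grip_force': 0.0, 'opening': 1.0}
top [[483.5, 0.0, 314.0], [0.0, 483.5, 200.8], [0.0, 0.0, 1.0]] [[0.021, -0.983, 0.18, 250.506], [-1.0, -0.02, 0.007, -66.791], [-0.003, -0.181, -0.984, 1441.228], [0.0, 0.0, 0.0, 1.0]]
scene [[377.3, 0.0, 322.8], [0.0, 377.3, 201.2], [0.0, 0.0, 1.0]] [[-0.315, 0.705, -0.635, 1174.27], [0.949, 0.238, -0.207, 128.357], [0.006, -0.668, -0.744, 782.707], [0.0, 0.0, 0.0, 1.0]]
```

View pics/top0.png

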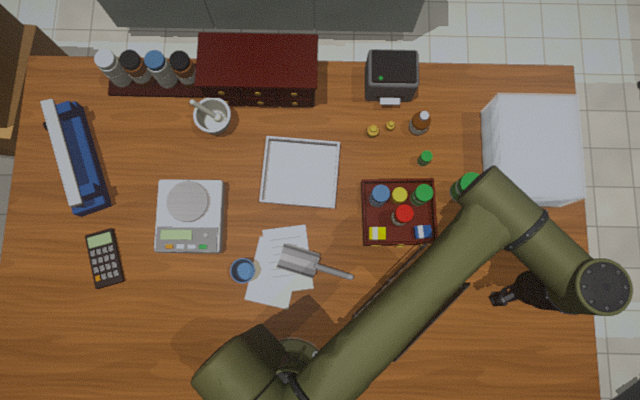

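View pics/scene0.png

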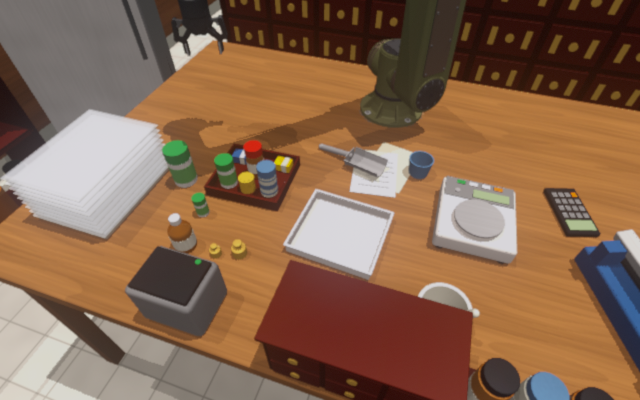

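The top view shows the wooden tray with porcelain/blue lid (381,194), tin (400,195), green (424,194), amber/red lid (404,213). There are three green-lidded jars: big at (465,185) outside the tray, small at (426,158) outside it, and the middle-sized one at (424,194) inside the tray, which fits the description. I'll measure and confirm it in a crop.

```bash
cat > h.py <<'E'
import numpy as np,cv2
from station import manip
def ray(c,u,v,z):
    K,T=np.array(c["intrinsics"]),np.array(c["T"])
    d=T[:3,:3]@np.linalg.solve(K,[u,v,1.]);o=T[:3,3]
    return o+d*(z-o[2])/d[2]
def proj(c,p):
    K,T=np.array(c["intrinsics"]),np.array(c["T"])
    q=K@(T[:3,:3].T@(np.array(p,float)-T[:3,3]));return q[:2]/q[2]
def hsv(c): return cv2.cvtColor(c["frame"],cv2.COLOR_RGB2HSV)
def blobs(m,amin=30):
    n,l,s,ce=cv2.connectedComponentsWithStats(m.astype(np.uint8))
    return [(s[i][:5].tolist(),ce[i]) for i in range(1,n) if s[i][4]>=amin]
E
python3 - <<'E'
from h import *
c=manip.camera("top");h=hsv(c);H,S,V=[h[...,i].astype(int) for i in range(3)]
M={"red":((H<5)|(H>174))&(S>200)&(V>130),"green":(H>50)&(H<75)&(S>140)&(V>70),"blue":(H>98)&(H<118)&(S>90)&(V>90),"brass":(H>20)&(H<32)&(S>110)&(V>140)}
z={"red":113,"green":100,"blue":106,"brass":53}
for k,m in M.items():
    for s,ce in blobs(m,25):
        if 350<ce[0]<490 and 130<ce[1]<260: print(k,s,np.round(ce,1),np.round(ray(c,*ce,z[k])))
w=(S<50)&(V>120)
for s,ce in blobs(w,800): print("white",s,np.round(ce,1),np.round(ray(c,*ce,30)),np.round(ray(c,*ce,75)))
for n,u,v in(("tray corners",263,137),("",340,138),("",338,208),("",260,205),("wood",362,180),("",435,179),("",436,243),("",362,245)): print(n,np.round(ray(c,u,v,30 if u<345 else 36)))
f=c["frame"][140:260,345:495,::-1];cv2.imwrite("pics/crop1.png",cv2.resize(f,None,fx=5,fy=5,interpolation=cv2.INTER_CUBIC))
E
```

```text
red [396, 204, 18, 18, 207] [404.3 212.8] [ 465. -309.  113.]
green [421, 151, 11, 11, 84] [426. 156.] [ 633. -375.  100.]
green [460, 173, 18, 16, 161] [467.2 179.4] [ 567. -491.  100.]
green [415, 184, 18, 18, 226] [423.7 192.5] [ 527. -367.  100.]
blue [372, 185, 18, 17, 236] [380.5 193. ] [ 521. -244.  106.]
blue [423, 225, 9, 13, 86] [426.7 230.2] [ 419. -372.  106.]
blue [414, 226, 5, 13, 33] [416.  231.7] [ 414. -342.  106.]
brass [392, 187, 16, 15, 170] [399.4 193.9] [ 531. -306.   53.]
brass [369, 227, 3, 12, 35] [370.  232.7] [ 415. -220.   53.]
brass [378, 227, 8, 12, 95] [381.5 232.6] [ 416. -253.   53.]
white [0, 0, 198, 68, 6051] [91.7 29.9] [1047.  662.   30.] [1022.  638.   75.]
white [317, 0, 323, 400, 40320] [555.9 124. ] [ 763. -789.   30.] [ 746. -766.   75.]
white [40, 99, 42, 108, 1429] [ 60.5 152.4] [643. 714.  30.] [630. 689.  75.]
white [259, 136, 81, 72, 4905] [299.7 172.6] [595. -12.  30.] [584. -14.  75.]
white [154, 179, 69, 73, 4335] [188.9 213.8] [463. 312.  30.] [456. 300.  75.]
white [244, 224, 109, 85, 4139] [281.8 266.5] [314.  33.  30.] [312.  29.  75.]
tray corners [703. 103.  30.]
 [ 705. -132.   30.]
 [ 489. -128.   30.]
 [493. 103.  30.]
wood [ 574. -198.   36.]
 [ 581. -415.   36.]
 [ 391. -414.   36.]
 [ 381. -199.   36.]
```

View pics/crop1.png

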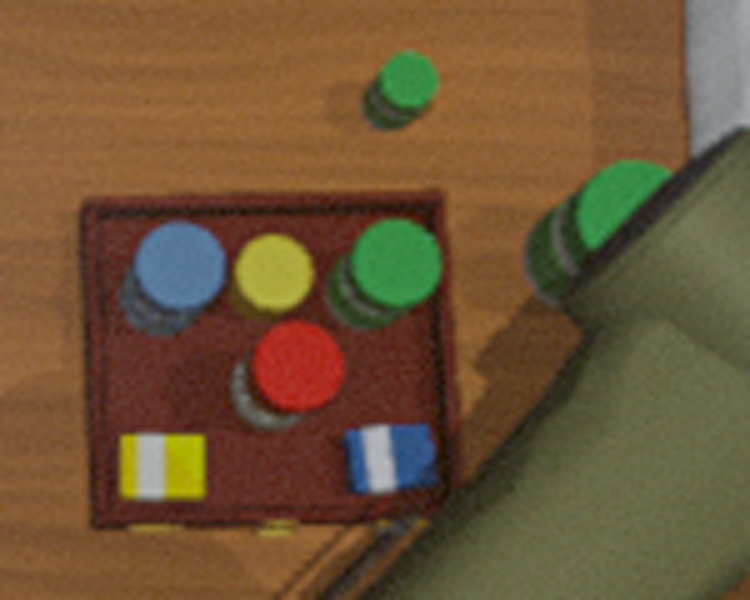

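The crop confirms it: blue, brass (270,272), green and red lids in the tray. The small green (400,90) and large green (620,200) stand outside it. Aligning the tool with the world axes, then moving over the porcelain jar.

```bash
python3 -m creep '[{"slide":[0,0,0],"yaw":0.115,"claw":0.085},{"slide":[0,0,0],"yaw":0.115,"claw":0.085},{"slide":[0,0,0],"yaw":0.115,"claw":0.085},{"slide":[0,0,0],"yaw":0.113,"claw":0.085},{"slide":[0,0,0],"yaw":0,"claw":0.085}]' 40
python3 -m creep '[{"slide":[-0.015,0.024,0],"yaw":0,"claw":0.085},{"slide":[-0.015,0.024,0],"yaw":0,"claw":0.085},{"slide":[-0.015,0.024,0],"yaw":0,"claw":0.085},{"slide":[-0.015,0.024,0],"yaw":0,"claw":0.085},{"slide":[-0.015,0.024,0],"yaw":0,"claw":0.085}]'
```

```text
time: 0.57
position: [265.7, -537.8, 230.8]
ee_rot: [0.002, 1.0, 0.0, -0.0]
wrist_force: [-0.3, 0.7, 0.6]
opening: 0.994
grip_force: 0.0
time: 0.98
position: [341.0, -416.7, 231.1]
ee_rot: [-0.002, 1.0, 0.0, -0.0]
wrist_force: [0.1, -0.6, 0.3]
opening: 0.996
grip_force: 0.0
```

```bash
python3 -m creep '[{"slide":[-0.020,0.023,-0.02],"yaw":0,"claw":0.085},{"slide":[-0.02,0.023,-0.02],"yaw":0,"claw":0.085},{"slide":[-0.02,0.023,-0.02],"yaw":0,"claw":0.085},{"slide":[-0.02,0.023,-0.02],"yaw":0,"claw":0.085},{"slide":[-0.02,0.023,-0.02],"yaw":0,"claw":0.085}]'
python3 -m creep '[{"slide":[-0.020,0,0],"yaw":0,"claw":0.085},{"slide":[-0.02,0,0],"yaw":0,"claw":0.085},{"slide":[0,0,0],"yaw":0,"claw":0.085}]'
cat > look.py <<'E'
from h import *
import sys
c=manip.camera(sys.argv[1]);cv2.imwrite(f"pics/{sys.argv[2]}.png",c["frame"][:,:,::-1])
h=hsv(c);H,S,V=[h[...,i].astype(int) for i in range(3)]
M={"red":((H<5)|(H>174))&(S>190)&(V>120),"green":(H>50)&(H<75)&(S>140)&(V>70),"blue":(H>98)&(H<118)&(S>90)&(V>90),"brass":(H>20)&(H<32)&(S>110)&(V>140)}
z={"red":113,"green":100,"blue":106,"brass":53}
for k,m in M.items():
    for s,ce in blobs(m,400 if sys.argv[1]=="wrist" else 100):
        (x,y),r=cv2.minEnclosingCircle(np.argwhere(cv2.morphologyEx((m).astype(np.uint8),cv2.MORPH_OPEN,np.ones((3,3)))[s[1]:s[1]+s[3],s[0]:s[0]+s[2]])[:,::-1].astype(np.float32))
        u,v=x+s[0],y+s[1]; p=ray(c,u,v,z[k]); print(k,s,np.round([u,v,r],1),"xy",np.round(p[:2],1),"diam",np.round(np.linalg.norm(ray(c,u+r,v,z[k])-ray(c,u-r,v,z[k])),1))
E
python3 look.py wrist w1
```

```text
time: 1.4
position: [441.2, -301.4, 332.3]
ee_rot: [-0.002, 1.0, 0.0, 0.0]
wrist_force: [0.2, -1.5, -0.1]
opening: 0.997
grip_force: 0.0
time: 1.65
position: [483.1, -301.6, 329.5]
ee_rot: [-0.004, 1.0, 0.001, -0.001]
wrist_force: [0.3, -0.1, -2.0]
opening: 0.995
grip_force: 0.0
red [292, 125, 46, 46, 1473] [314.4 147.9  23.1] xy [ 465.5 -308.2] diam 50.1
green [121, 191, 61, 59, 2707] [151.9 217.3  32.1] xy [ 552.6 -503.3] diam 77.0
blue [242, 92, 22, 30, 508] [252.5 107.   16.1] xy [ 423.5 -374.2] diam 34.2
blue [349, 177, 42, 39, 1292] [370.  195.5  20.8] xy [ 521.6 -244. ] diam 48.2
brass [348, 85, 21, 31, 602] [358.   99.5  17.6] xy [ 416.8 -256.5] diam 42.6
```

View pics/w1.png

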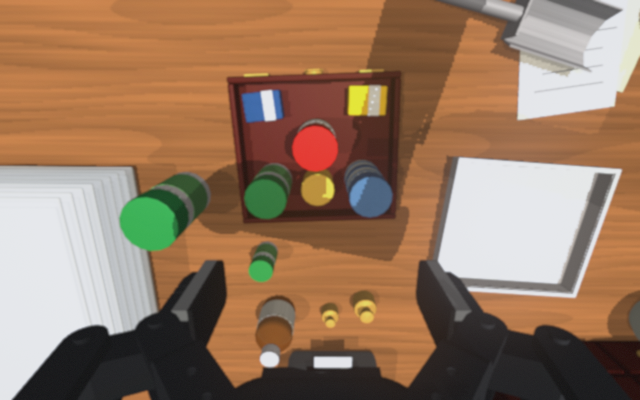

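The wrist view agrees with the top view: red lid (314,148), tin (317,188), green (268,198), blue (370,195), white tray to the right. The blue lid measures (521.6,-244) from both cameras with a diameter of 48 mm, so I'll go down over it.

```bash
python3 -m creep '[{"slide":[-0.013,0.019,0.03],"yaw":0,"claw":0.085},{"slide":[-0.013,0.019,0.03],"yaw":0,"claw":0.085},{"slide":[-0.0125,0.0195,0.03],"yaw":-0.006,"claw":0.085},{"slide":[0,0,0.035],"yaw":0,"claw":0.085},{"slide":[0,0,0],"yaw":0,"claw":0.085}]'
python3 -m creep '[{"slide":[0,0,0.03],"yaw":0,"claw":0.085},{"slide":[0,0,0],"yaw":0,"claw":0.085}]'; python3 look.py wrist w2
```

```text
time: 2.12
position: [516.0, -243.1, 197.7]
ee_rot: [-0.005, 1.0, 0.002, -0.006]
wrist_force: [-0.5, -0.1, -2.5]
opening: 0.992
grip_force: 0.0
time: 2.28
position: [517.1, -245.0, 173.2]
ee_rot: [-0.004, 1.0, 0.001, -0.003]
wrist_force: [-1.0, 0.5, -2.8]
opening: 0.994
grip_force: 0.0
red [176, 96, 84, 83, 5321] [217.1 136.8  43.1] xy [ 465.8 -308.2] diam 52.3
green [113, 184, 76, 70, 3986] [151.2 215.7  39.1] xy [ 522.5 -362.8] diam 54.3
blue [170, 46, 21, 48, 543] [179.7  69.1  24.7] xy [ 427.2 -328.9] diam 29.2
blue [121, 49, 40, 50, 1408] [141.   74.   29.1] xy [ 430.1 -352.1] diam 34.4
blue [289, 186, 70, 67, 3748] [322.8 219.3  35.5] xy [ 522.  -243.5] diam 48.3
brass [294, 38, 31, 50, 1542] [309.3  62.8  28.3] xy [ 419.6 -253.9] diam 41.7
brass [344, 38, 12, 50, 532] [347.5  62.5  24.7] xy [ 419.2 -225.8] diam 36.4
```

View pics/w2.png

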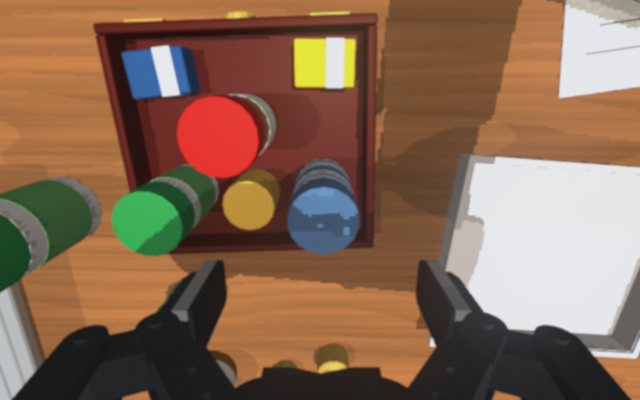

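The blue lid is centred between the fingers at pixel (323,219), and its measured position is unchanged at (522,-243.5). Descending.

```bash
python3 -m creep '[{"slide":[-0.003,0.0005,0.025],"yaw":0,"claw":0.085},{"slide":[0,0,0.025],"yaw":0,"claw":0.085},{"slide":[0,0,0.025],"yaw":0,"claw":0.085},{"slide":[0,0,0.013],"yaw":0,"claw":0.085},{"slide":[0,0,0],"yaw":0,"claw":0.085}]'
python3 -m creep '[{"slide":[0,0,0],"yaw":0,"claw":0.085},{"slide":[0,0,0],"yaw":0,"claw":0.085}]'
```

```text
time: 2.75
position: [521.0, -244.9, 87.2]
ee_rot: [-0.003, 1.0, 0.0, -0.002]
wrist_force: [-0.8, -0.4, -0.3]
opening: 0.994
grip_force: 0.0
time: 2.92
position: [523.2, -245.4, 91.3]
ee_rot: [-0.003, 1.0, -0.001, 0.002]
wrist_force: [1.0, 0.3, 0.5]
opening: 0.993
grip_force: 0.0
```

```bash
python3 -m creep '[{"slide":[0,0,0.008],"yaw":0,"claw":0.085},{"slide":[0,0,0.007],"yaw":0,"claw":0.085},{"slide":[0,0,0],"yaw":0,"claw":0.085},{"slide":[0,0,0],"yaw":0,"claw":0.085},{"slide":[0,0,0],"yaw":0,"claw":0.085}]'
python3 -m creep '[{"slide":[0,0,0],"yaw":0,"claw":0.085}]'
```

```text
time: 3.33
position: [522.0, -244.8, 73.4]
ee_rot: [-0.003, 1.0, -0.0, -0.0]
wrist_force: [0.5, 0.9, 0.1]
opening: 1.0
grip_force: 0.0
time: 3.42
position: [522.1, -244.7, 73.6]
ee_rot: [-0.003, 1.0, -0.0, 0.0]
wrist_force: [0.7, -0.4, 0.2]
opening: 0.992
grip_force: 0.0
```

```bash
python3 -m creep '[{"slide":[0,0,0],"yaw":0,"claw":0.042},{"slide":[0,0,0],"yaw":0,"claw":0.042},{"slide":[0,0,0],"yaw":0,"claw":0.042},{"slide":[0,0,0],"yaw":0,"claw":0.042},{"slide":[0,0,0],"yaw":0,"claw":0.042}]' 40
python3 -m creep '[{"slide":[0,0,0],"yaw":0,"claw":0.042},{"slide":[0,0,0],"yaw":0,"claw":0.042},{"slide":[0,0,0],"yaw":0,"claw":0.042},{"slide":[0,0,0],"yaw":0,"claw":0.042},{"slide":[0,0,0],"yaw":0,"claw":0.042}]'
```

```text
time: 3.83
position: [522.2, -244.7, 73.7]
ee_rot: [-0.003, 1.0, -0.0, 0.0]
wrist_force: [0.2, 1.4, 3.0]
opening: 0.57
grip_force: 41.8
time: 4.25
position: [522.2, -244.7, 73.7]
ee_rot: [-0.003, 1.0, -0.0, 0.0]
wrist_force: [0.3, 1.9, 4.5]
opening: 0.575
grip_force: 41.9
```

```bash
python3 -m creep '[{"slide":[0,0,-0.006],"yaw":0,"claw":0.042},{"slide":[0,0,-0.012],"yaw":0,"claw":0.042},{"slide":[0,0,-0.02],"yaw":0,"claw":0.042},{"slide":[0,0,-0.02],"yaw":0,"claw":0.042},{"slide":[0,0.01,-0.012],"yaw":0,"claw":0.042}]' 
python3 -m creep '[{"slide":[-0.004,0.02,0],"yaw":0,"claw":0.042},{"slide":[-0.004,0.026,0],"yaw":0,"claw":0.042},{"slide":[-0.005,0.026,0],"yaw":0,"claw":0.042},{"slide":[-0.005,0.026,0],"yaw":0,"claw":0.042},{"slide":[-0.005,0.026,0],"yaw":0,"claw":0.042}]'
python3 -m creep '[{"slide":[-0.005,0.026,0],"yaw":0,"claw":0.042},{"slide":[-0.005,0.026,0],"yaw":0,"claw":0.042},{"slide":[-0.005,0.026,0],"yaw":0,"claw":0.042},{"slide":[-0.005,0.026,0],"yaw":0,"claw":0.042},{"slide":[-0.005,0.026,0],"yaw":0,"claw":0.042}]'
python3 -m creep '[{"slide":[-0.003,0.018,0],"yaw":0,"claw":0.042},{"slide":[-0.002,0.008,0],"yaw":0,"claw":0.042},{"slide":[0,0,0],"yaw":0,"claw":0.042},{"slide":[0,0,0],"yaw":0,"claw":0.042},{"slide":[0,0,0],"yaw":0,"claw":0.042}]'; python3 look.py scene s2
```

```text
time: 4.67
position: [522.0, -235.9, 145.6]
ee_rot: [-0.003, 1.0, -0.001, 0.0]
wrist_force: [0.5, -0.2, -1.4]
opening: 0.57
grip_force: 42.1
time: 5.08
position: [543.7, -108.9, 143.2]
ee_rot: [-0.003, 1.0, 0.0, -0.0]
wrist_force: [0.9, -0.0, -3.1]
opening: 0.571
grip_force: 42.1
time: 5.5
position: [567.7, 21.4, 143.1]
ee_rot: [-0.003, 1.0, 0.0, -0.001]
wrist_force: [-0.1, -0.4, -2.5]
opening: 0.568
grip_force: 42.1
time: 5.92
position: [572.7, 45.1, 143.2]
ee_rot: [-0.003, 1.0, -0.0, -0.0]
wrist_force: [0.1, 0.1, -2.9]
opening: 0.574
grip_force: 42.2
red [243, 141, 18, 12, 157] [252.  146.5   8.1] xy [ 473.6 -304.6] diam 44.5
green [164, 142, 22, 14, 242] [174.5 148.5  11.1] xy [ 536.9 -512.3] diam 61.1
green [215, 154, 17, 12, 144] [223.5 160.    8.1] xy [ 535.7 -361.1] diam 43.4
blue [603, 240, 24, 13, 220] [614.  247.   12.1] xy [520.2 585.9] diam 53.1
blue [596, 265, 44, 72, 1383] [618.  300.   40.8] xy [658.  571.2] diam 160.9
blue [530, 373, 39, 27, 813] [550.  388.   21.1] xy [873.4 433.4] diam 70.9
brass [238, 171, 16, 13, 160] [245.5 177.    8.1] xy [ 534.5 -304. ] diam 44.4
```

View pics/s2.png

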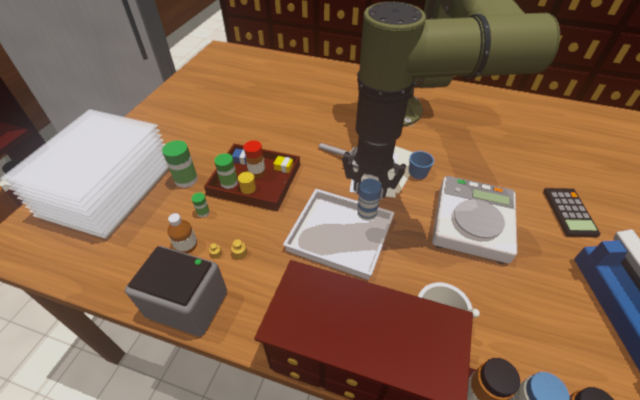

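The jar hangs upright at (370,198), over the left front of the white tray. Lowering 74.5 mm, since that floor is 5 mm lower.

```bash
python3 -m creep '[{"slide":[0,0,0.01],"yaw":0,"claw":0.042},{"slide":[0,0,0.02],"yaw":0,"claw":0.042},{"slide":[0,0,0.02],"yaw":0,"claw":0.042},{"slide":[0,0,0.012],"yaw":0,"claw":0.042},{"slide":[0,0,0.006],"yaw":0,"claw":0.042}]'
python3 -m creep '[{"slide":[0,0,0.003],"yaw":0,"claw":0.042},{"slide":[0,0,0.002],"yaw":0,"claw":0.042},{"slide":[0,0,0],"yaw":0,"claw":0.042},{"slide":[0,0,0],"yaw":0,"claw":0.042},{"slide":[0,0,0],"yaw":0,"claw":0.042}]'
```

```text
time: 6.38
position: [571.6, 44.8, 72.3]
ee_rot: [-0.003, 1.0, -0.0, -0.002]
wrist_force: [-0.7, 0.1, -2.9]
opening: 0.568
grip_force: 42.2
time: 6.8
position: [573.5, 45.8, 71.3]
ee_rot: [-0.003, 1.0, 0.0, 0.001]
wrist_force: [-0.7, 1.3, -3.1]
opening: 0.57
grip_force: 42.2
```

```bash
python3 -m creep '[{"slide":[0,0,0.0015],"yaw":0,"claw":0.042},{"slide":[0,0,0.001],"yaw":0,"claw":0.042},{"slide":[0,0,0],"yaw":0,"claw":0.042},{"slide":[0,0,0],"yaw":0,"claw":0.042},{"slide":[0,0,0],"yaw":0,"claw":0.042}]'
python3 -m creep '[{"slide":[0,0,0.0005],"yaw":0,"claw":0.042},{"slide":[0,0,0],"yaw":0,"claw":0.042},{"slide":[0,0,0],"yaw":0,"claw":0.042},{"slide":[0,0,0],"yaw":0,"claw":0.042}]'
```

```text
time: 7.22
position: [573.5, 45.9, 68.7]
ee_rot: [-0.004, 1.0, 0.0, 0.001]
wrist_force: [-0.3, 0.8, 3.0]
opening: 0.572
grip_force: 42.6
time: 7.55
position: [573.7, 45.9, 68.7]
ee_rot: [-0.004, 1.0, 0.0, 0.001]
wrist_force: [-0.8, 1.2, 4.6]
opening: 0.572
grip_force: 42.9
```

```bash
python3 -m creep '[{"slide":[0,0,0],"yaw":0,"claw":0.085},{"slide":[0,0,0],"yaw":0,"claw":0.085},{"slide":[0,0,0],"yaw":0,"claw":0.085},{"slide":[0,0,0],"yaw":0,"claw":0.085},{"slide":[0,0,-0.01],"yaw":0,"claw":0.085}]'
python3 -m creep '[{"slide":[0,0,-0.02],"yaw":0,"claw":0.085},{"slide":[0,0,-0.03],"yaw":0,"claw":0.085},{"slide":[0,0,-0.03],"yaw":0,"claw":0.085},{"slide":[0,0,-0.02],"yaw":0,"claw":0.085},{"slide":[0.005,-0.015,0],"yaw":0,"claw":0.085}]'
python3 -m creep '[{"slide":[0.01,-0.035,0],"yaw":0,"claw":0.085},{"slide":[0.01,-0.035,0],"yaw":0,"claw":0.085},{"slide":[0.01,-0.035,0],"yaw":0,"claw":0.085},{"slide":[0.01,-0.035,0],"yaw":0,"claw":0.085},{"slide":[0.01,-0.035,0],"yaw":0,"claw":0.085}]'
python3 -m creep '[{"slide":[0.012,-0.035,0],"yaw":0,"claw":0.085},{"slide":[0.012,-0.035,0],"yaw":0,"claw":0.085},{"slide":[0.012,-0.035,0],"yaw":0,"claw":0.085},{"slide":[0.01,-0.035,0],"yaw":0,"claw":0.085},{"slide":[0.006,-0.014,0],"yaw":0,"claw":0.085}]'
python3 -m creep '[{"slide":[0,-0.01,0],"yaw":0,"claw":0.085},{"slide":[0,0,0],"yaw":0,"claw":0.085},{"slide":[0,0,0],"yaw":0,"claw":0.085},{"slide":[0,0,0],"yaw":0,"claw":0.085}]'; python3 look.py wrist w3
```

```text
time: 7.97
position: [571.6, 45.4, 75.1]
ee_rot: [-0.003, 1.0, -0.0, -0.002]
wrist_force: [-0.5, -0.5, -1.0]
opening: 0.992
grip_force: 0.0
time: 8.38
position: [570.5, 31.8, 183.7]
ee_rot: [-0.004, 1.0, 0.001, 0.004]
wrist_force: [-0.2, -0.8, 0.3]
opening: 0.997
grip_force: 0.0
time: 8.8
position: [518.4, -146.4, 177.8]
ee_rot: [-0.004, 1.0, 0.0, 0.0]
wrist_force: [0.5, -0.1, 0.3]
opening: 0.993
grip_force: 0.0
time: 9.22
position: [466.6, -302.5, 177.5]
ee_rot: [-0.002, 1.0, -0.0, -0.0]
wrist_force: [0.4, 0.6, 0.3]
opening: 0.994
grip_force: 0.0
time: 9.55
position: [468.8, -308.3, 177.2]
ee_rot: [-0.004, 1.0, 0.0, -0.0]
wrist_force: [-0.5, 0.9, 0.2]
opening: 0.995
grip_force: 0.0
red [286, 174, 73, 69, 4009] [321.5 208.3  37. ] xy [ 465.1 -307.8] diam 49.0
green [221, 252, 54, 55, 2265] [245.  276.3  30.8] xy [ 525.1 -365.1] diam 46.5
green [10, 266, 111, 92, 5901] [ 65.5 306.   57.3] xy [ 552.6 -506.9] diam 89.4
green [225, 351, 33, 27, 712] [241.5 363.5  16.1] xy [ 608.3 -373.3] diam 26.9
blue [257, 109, 16, 42, 432] [263.5 129.5  21.2] xy [ 414.6 -345. ] diam 27.0
blue [210, 112, 35, 44, 1153] [227.  134.   24.8] xy [ 417.6 -368.4] diam 31.7
brass [369, 102, 32, 44, 1303] [385.5 123.5  25.9] xy [ 415.7 -257.6] diam 40.9
```

View pics/w3.png

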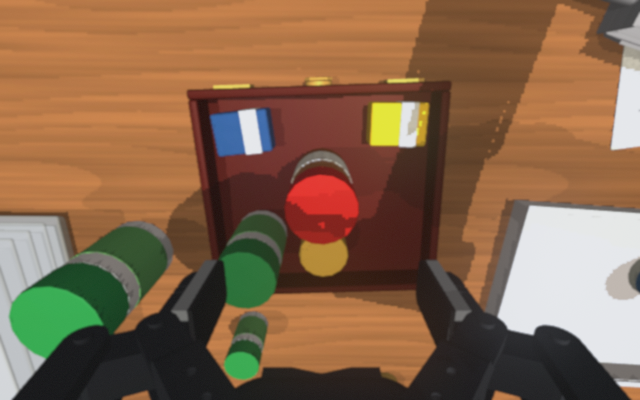

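The red lid is centred at (321,208), measured at (465,-308), and nothing is under the finger tracks. Descending to z = 81 and gripping.

```bash
python3 -m creep '[{"slide":[0.0035,0,0.02],"yaw":0,"claw":0.085},{"slide":[0,0,0.03],"yaw":0,"claw":0.085},{"slide":[0,0,0.025],"yaw":0,"claw":0.085},{"slide":[0,0,0.014],"yaw":0,"claw":0.085},{"slide":[0,0,0.004],"yaw":0,"claw":0.085}]'
python3 -m creep '[{"slide":[0,0,0.002],"yaw":0,"claw":0.085},{"slide":[0,0,0],"yaw":0,"claw":0.085},{"slide":[0,0,0],"yaw":0,"claw":0.085},{"slide":[0,0,0],"yaw":0,"claw":0.085},{"slide":[0,0,0],"yaw":0,"claw":0.085}]'
```

```text
time: 10.02
position: [463.9, -307.3, 81.0]
ee_rot: [-0.004, 1.0, 0.001, -0.002]
wrist_force: [-0.5, 0.3, 0.0]
opening: 0.997
grip_force: 0.0
time: 10.43
position: [465.5, -309.2, 83.4]
ee_rot: [-0.003, 1.0, -0.0, 0.001]
wrist_force: [0.5, -0.3, -0.1]
opening: 0.994
grip_force: 0.0
```

```bash
python3 -m creep '[{"slide":[0,0.0005,0.002],"yaw":0,"claw":0.085},{"slide":[0,0,0],"yaw":0,"claw":0.042},{"slide":[0,0,0],"yaw":0,"claw":0.042},{"slide":[0,0,0],"yaw":0,"claw":0.042},{"slide":[0,0,0],"yaw":0,"claw":0.042}]' 40
python3 -m creep '[{"slide":[0,0,0],"yaw":0,"claw":0.042},{"slide":[0,0,0],"yaw":0,"claw":0.042},{"slide":[0,0,0],"yaw":0,"claw":0.042},{"slide":[0,0,0],"yaw":0,"claw":0.042},{"slide":[0,0,0],"yaw":0,"claw":0.042}]'
```

```text
time: 10.85
position: [465.1, -308.6, 80.5]
ee_rot: [-0.003, 1.0, -0.0, 0.0]
wrist_force: [0.4, 0.7, 1.5]
opening: 0.568
grip_force: 42.2
time: 11.27
position: [465.0, -308.6, 80.5]
ee_rot: [-0.003, 1.0, -0.0, 0.0]
wrist_force: [-0.2, 0.2, 1.8]
opening: 0.57
grip_force: 42.2
```

```bash
python3 -m creep '[{"slide":[0,0,-0.006],"yaw":0,"claw":0.042},{"slide":[0,0,-0.012],"yaw":0,"claw":0.042},{"slide":[0,0,-0.024],"yaw":0,"claw":0.042},{"slide":[0,0.004,-0.024],"yaw":0,"claw":0.042},{"slide":[0,0.012,-0.014],"yaw":0,"claw":0.042}]' 
python3 -m creep '[{"slide":[-0.005,0.02,0],"yaw":0,"claw":0.042},{"slide":[-0.01,0.025,0],"yaw":0,"claw":0.042},{"slide":[-0.015,0.025,0],"yaw":0,"claw":0.042},{"slide":[-0.015,0.025,0],"yaw":0,"claw":0.042},{"slide":[-0.015,0.025,0],"yaw":0,"claw":0.042}]'
python3 -m creep '[{"slide":[-0.015,0.025,0],"yaw":0,"claw":0.042},{"slide":[-0.015,0.025,0],"yaw":0,"claw":0.042},{"slide":[-0.015,0.025,0],"yaw":0,"claw":0.042},{"slide":[-0.015,0.025,0],"yaw":0,"claw":0.042},{"slide":[-0.015,0.025,0],"yaw":0,"claw":0.042}]'
python3 -m creep '[{"slide":[-0.015,0.020,0],"yaw":0,"claw":0.042},{"slide":[-0.01,0.012,0],"yaw":0,"claw":0.042},{"slide":[-0.005,0,0],"yaw":0,"claw":0.042},{"slide":[0,0,0],"yaw":0,"claw":0.042},{"slide":[0,0,0],"yaw":0,"claw":0.042}]'
```

```text
time: 11.68
position: [464.9, -293.7, 163.4]
ee_rot: [-0.003, 1.0, -0.001, 0.001]
wrist_force: [0.4, 0.3, -2.2]
opening: 0.572
grip_force: 42.4
time: 12.1
position: [524.1, -170.9, 160.8]
ee_rot: [-0.003, 1.0, 0.0, -0.0]
wrist_force: [1.5, -0.7, -2.8]
opening: 0.571
grip_force: 42.4
time: 12.52
position: [598.4, -45.3, 160.5]
ee_rot: [-0.003, 1.0, 0.0, -0.0]
wrist_force: [1.2, -0.6, -2.9]
opening: 0.571
grip_force: 42.4
time: 12.93
position: [627.6, -14.9, 160.1]
ee_rot: [-0.003, 1.0, -0.0, -0.001]
wrist_force: [-0.7, 0.6, -3.5]
opening: 0.57
grip_force: 42.4
```

```bash
python3 -m creep '[{"slide":[0,0,0.01],"yaw":0,"claw":0.042},{"slide":[0,0,0.022],"yaw":0,"claw":0.042},{"slide":[0,0,0.022],"yaw":0,"claw":0.042},{"slide":[0,0,0.016],"yaw":0,"claw":0.042},{"slide":[0,0,0.008],"yaw":0,"claw":0.042}]'
python3 -m creep '[{"slide":[0,0,0.003],"yaw":0,"claw":0.042},{"slide":[0,0,0],"yaw":0,"claw":0.042},{"slide":[0,0,0],"yaw":0,"claw":0.042},{"slide":[0,0,0],"yaw":0,"claw":0.042},{"slide":[0,0,0],"yaw":0,"claw":0.042}]'
python3 -m creep '[{"slide":[0,0,0.001],"yaw":0,"claw":0.042},{"slide":[0,0,0.001],"yaw":0,"claw":0.042},{"slide":[0,0,0],"yaw":0,"claw":0.042},{"slide":[0,0,0],"yaw":0,"claw":0.042},{"slide":[0,0,0],"yaw":0,"claw":0.042}]'
```

```text
time: 13.35
position: [625.8, -15.4, 78.8]
ee_rot: [-0.003, 1.0, 0.0, -0.002]
wrist_force: [-1.9, -0.2, -3.9]
opening: 0.575
grip_force: 42.3
time: 13.77
position: [628.6, -14.4, 80.7]
ee_rot: [-0.003, 1.0, 0.0, 0.001]
wrist_force: [0.3, -0.0, -3.1]
opening: 0.571
grip_force: 42.4
time: 14.18
position: [627.9, -14.4, 77.3]
ee_rot: [-0.003, 1.0, 0.0, -0.0]
wrist_force: [0.4, 0.3, -3.1]
opening: 0.57
grip_force: 42.4
```

```bash
python3 -m creep '[{"slide":[0,0,0.001],"yaw":0,"claw":0.042},{"slide":[0,0,0.0005],"yaw":0,"claw":0.042},{"slide":[0,0,0],"yaw":0,"claw":0.042},{"slide":[0,0,0],"yaw":0,"claw":0.042},{"slide":[0,0,0],"yaw":0,"claw":0.042}]'
python3 -m creep '[{"slide":[0,0,0.0005],"yaw":0,"claw":0.042},{"slide":[0,0,0],"yaw":0,"claw":0.042},{"slide":[0,0,0],"yaw":0,"claw":0.042},{"slide":[0,0,0],"yaw":0,"claw":0.042}]'
```

```text
time: 14.6
position: [627.9, -14.5, 75.7]
ee_rot: [-0.003, 1.0, 0.0, -0.0]
wrist_force: [-0.1, -0.9, -3.3]
opening: 0.576
grip_force: 42.5
time: 14.93
position: [628.1, -14.5, 75.6]
ee_rot: [-0.003, 1.0, 0.0, 0.0]
wrist_force: [0.1, 0.4, -0.9]
opening: 0.574
grip_force: 42.5
```

```bash
python3 -m creep '[{"slide":[0,0,0],"yaw":0,"claw":0.085},{"slide":[0,0,0],"yaw":0,"claw":0.085},{"slide":[0,0,0],"yaw":0,"claw":0.085},{"slide":[0,0,0],"yaw":0,"claw":0.085},{"slide":[0,0,-0.01],"yaw":0,"claw":0.085}]'
python3 -m creep '[{"slide":[0,0,-0.02],"yaw":0,"claw":0.085},{"slide":[0,0,-0.03],"yaw":0,"claw":0.085},{"slide":[0,0,-0.03],"yaw":0,"claw":0.085},{"slide":[0,0,-0.015],"yaw":0,"claw":0.085},{"slide":[0.005,-0.015,0],"yaw":0,"claw":0.085}]'
python3 -m creep '[{"slide":[0.01,-0.035,0],"yaw":0,"claw":0.085},{"slide":[0.01,-0.035,0],"yaw":0,"claw":0.085},{"slide":[0.01,-0.035,0],"yaw":0,"claw":0.085},{"slide":[0.01,-0.035,0],"yaw":0,"claw":0.085},{"slide":[0.01,-0.035,0],"yaw":0,"claw":0.085}]'
python3 -m creep '[{"slide":[0.01,-0.035,0],"yaw":0,"claw":0.085},{"slide":[0.01,-0.035,0],"yaw":0,"claw":0.085},{"slide":[0.01,-0.035,0],"yaw":0,"claw":0.085},{"slide":[0.01,-0.035,0],"yaw":0,"claw":0.085},{"slide":[0.006,-0.015,0],"yaw":0,"claw":0.085}]'
python3 -m creep '[{"slide":[0,-0.008,0],"yaw":0,"claw":0.085},{"slide":[0,0,0],"yaw":0,"claw":0.085},{"slide":[0,0,0],"yaw":0,"claw":0.085},{"slide":[0,0,0],"yaw":0,"claw":0.085}]'; python3 look.py wrist w4
```

```text
time: 15.35
position: [626.8, -14.5, 83.4]
ee_rot: [-0.003, 1.0, -0.0, -0.002]
wrist_force: [0.3, 0.1, -0.9]
opening: 0.997
grip_force: 0.0
time: 15.77
position: [625.3, -28.3, 186.4]
ee_rot: [-0.004, 1.0, 0.0, 0.004]
wrist_force: [-0.0, -0.8, 1.0]
opening: 0.997
grip_force: 0.0
time: 16.18
position: [573.3, -206.6, 180.7]
ee_rot: [-0.004, 1.0, -0.0, 0.0]
wrist_force: [1.3, -0.6, 0.2]
opening: 0.992
grip_force: 0.0
time: 16.6
position: [527.3, -363.9, 180.2]
ee_rot: [-0.002, 1.0, -0.0, -0.0]
wrist_force: [1.0, 0.8, -0.7]
opening: 0.994
grip_force: 0.0
time: 16.93
position: [529.8, -367.2, 180.3]
ee_rot: [-0.004, 1.0, 0.0, 0.0]
wrist_force: [0.2, 1.0, 0.1]
opening: 0.995
grip_force: 0.0
green [288, 171, 67, 42, 2136] [321.5 199.5  33.1] xy [ 525.4 -366.6] diam 46.9
green [78, 188, 104, 101, 7790] [132.3 233.5  55.5] xy [ 552.6 -505. ] diam 81.3
green [298, 217, 47, 18, 426] [321.5 223.   22.7] xy [ 543.3 -366.5] diam 32.9
blue [328, 30, 14, 48, 451] [332.5  53.4  23.7] xy [ 430.4 -360.8] diam 28.5
blue [279, 33, 34, 50, 1418] [296.1  57.6  26.9] xy [ 432.9 -382.7] diam 32.5
brass [446, 22, 36, 49, 1537] [463.5  46.   29.1] xy [ 420.  -261.8] diam 43.3
brass [495, 23, 16, 48, 426] [503.   46.5  24.5] xy [ 420.1 -232.3] diam 36.5
brass [368, 164, 51, 50, 1954] [393.5 188.2  26. ] xy [ 530.7 -305.5] diam 44.1
```

View pics/w4.png

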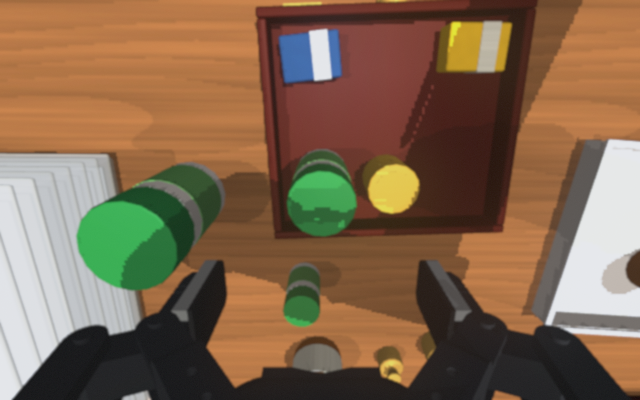

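Green lid centred at (322,203), about (527,-366.6); the tin is at (393,188), measured at (530.7,-305.5). Descending 112 mm to z = 68.

```bash
python3 -m creep '[{"slide":[0.0025,0.0005,0.02],"yaw":0,"claw":0.085},{"slide":[0,0,0.032],"yaw":0,"claw":0.085},{"slide":[0,0,0.03],"yaw":0,"claw":0.085},{"slide":[0,0,0.018],"yaw":0,"claw":0.085},{"slide":[0,0,0.008],"yaw":0,"claw":0.085}]'
python3 -m creep '[{"slide":[0,0,0.003],"yaw":0,"claw":0.085},{"slide":[0,0,0],"yaw":0,"claw":0.085},{"slide":[0,0,0],"yaw":0,"claw":0.085},{"slide":[0,0,0],"yaw":0,"claw":0.085},{"slide":[0,0,0],"yaw":0,"claw":0.085}]'
python3 -m creep '[{"slide":[0,0,0],"yaw":0,"claw":0.085},{"slide":[0,0,0],"yaw":0,"claw":0.085}]'
```

```text
time: 17.4
position: [525.8, -365.6, 68.5]
ee_rot: [-0.004, 1.0, 0.001, -0.002]
wrist_force: [-0.3, 0.2, -0.4]
opening: 0.993
grip_force: 0.0
time: 17.82
position: [527.6, -367.9, 70.9]
ee_rot: [-0.003, 1.0, -0.0, 0.001]
wrist_force: [0.3, 0.1, -0.5]
opening: 0.999
grip_force: 0.0
time: 17.98
position: [527.0, -367.8, 69.9]
ee_rot: [-0.003, 1.0, -0.0, 0.0]
wrist_force: [-0.8, 1.2, -0.1]
opening: 0.994
grip_force: 0.0
```

```bash
python3 -m creep '[{"slide":[0,0.001,0.002],"yaw":0,"claw":0.085},{"slide":[0,0,0],"yaw":0,"claw":0.042},{"slide":[0,0,0],"yaw":0,"claw":0.042},{"slide":[0,0,0],"yaw":0,"claw":0.042},{"slide":[0,0,0],"yaw":0,"claw":0.042}]' 40
python3 -m creep '[{"slide":[0,0,0],"yaw":0,"claw":0.042},{"slide":[0,0,0],"yaw":0,"claw":0.042},{"slide":[0,0,0],"yaw":0,"claw":0.042},{"slide":[0,0,0],"yaw":0,"claw":0.042},{"slide":[0,0,0],"yaw":0,"claw":0.042}]'
```

```text
time: 18.4
position: [526.9, -366.8, 67.4]
ee_rot: [-0.003, 1.0, -0.0, 0.0]
wrist_force: [0.2, -0.3, 1.0]
opening: 0.567
grip_force: 42.2
time: 18.82
position: [526.9, -366.8, 67.4]
ee_rot: [-0.003, 1.0, -0.0, 0.0]
wrist_force: [-0.4, -0.6, 1.7]
opening: 0.572
grip_force: 42.1
```

```bash
python3 -m creep '[{"slide":[0,0,-0.006],"yaw":0,"claw":0.042},{"slide":[0,0,-0.012],"yaw":0,"claw":0.042},{"slide":[0,0,-0.024],"yaw":0,"claw":0.042},{"slide":[0,0,-0.024],"yaw":0,"claw":0.042},{"slide":[0,0.01,-0.014],"yaw":0,"claw":0.042}]' 
python3 -m creep '[{"slide":[-0.003,0.02,0],"yaw":0,"claw":0.042},{"slide":[-0.003,0.026,0],"yaw":0,"claw":0.042},{"slide":[-0.004,0.026,0],"yaw":0,"claw":0.042},{"slide":[-0.004,0.026,0],"yaw":0,"claw":0.042},{"slide":[-0.004,0.026,0],"yaw":0,"claw":0.042}]'
python3 -m creep '[{"slide":[-0.004,0.026,0],"yaw":0,"claw":0.042},{"slide":[-0.004,0.026,0],"yaw":0,"claw":0.042},{"slide":[-0.004,0.026,0],"yaw":0,"claw":0.042},{"slide":[-0.004,0.026,0],"yaw":0,"claw":0.042},{"slide":[-0.004,0.026,0],"yaw":0,"claw":0.042}]'
python3 -m creep '[{"slide":[0,0.018,0],"yaw":0,"claw":0.042},{"slide":[0,0.01,0],"yaw":0,"claw":0.042},{"slide":[0,0,0.01],"yaw":0,"claw":0.042},{"slide":[0,0,0.02],"yaw":0,"claw":0.042},{"slide":[0,0,0.02],"yaw":0,"claw":0.042}]'
python3 -m creep '[{"slide":[0,0,0.016],"yaw":0,"claw":0.042},{"slide":[0,0,0.008],"yaw":0,"claw":0.042},{"slide":[0,0,0],"yaw":0,"claw":0.042},{"slide":[0,0,0],"yaw":0,"claw":0.042},{"slide":[0,0,0],"yaw":0,"claw":0.042}]'
```

```text
time: 19.23
position: [527.0, -358.0, 150.7]
ee_rot: [-0.003, 1.0, -0.001, 0.001]
wrist_force: [1.0, 0.6, -2.3]
opening: 0.567
grip_force: 42.3
time: 19.65
position: [543.6, -230.7, 147.4]
ee_rot: [-0.003, 1.0, 0.0, -0.0]
wrist_force: [0.0, 0.5, -3.5]
opening: 0.573
grip_force: 42.3
time: 20.07
position: [562.6, -100.5, 147.5]
ee_rot: [-0.004, 1.0, 0.0, -0.0]
wrist_force: [0.7, 0.2, -3.1]
opening: 0.573
grip_force: 42.3
time: 20.48
position: [562.9, -74.3, 97.1]
ee_rot: [-0.004, 1.0, 0.0, 0.001]
wrist_force: [0.9, 0.0, -4.5]
opening: 0.566
grip_force: 42.3
time: 20.9
position: [563.5, -74.7, 74.7]
ee_rot: [-0.003, 1.0, -0.0, 0.001]
wrist_force: [0.8, -0.5, -2.8]
opening: 0.569
grip_force: 42.3
```

```bash
python3 -m creep '[{"slide":[0,0,0.005],"yaw":0,"claw":0.042},{"slide":[0,0,0.0035],"yaw":0,"claw":0.042},{"slide":[0,0,0.001],"yaw":0,"claw":0.042},{"slide":[0,0,0],"yaw":0,"claw":0.042},{"slide":[0,0,0],"yaw":0,"claw":0.042}]'
python3 -m creep '[{"slide":[0,0,0.001],"yaw":0,"claw":0.042},{"slide":[0,0,0.0005],"yaw":0,"claw":0.042},{"slide":[0,0,0],"yaw":0,"claw":0.042},{"slide":[0,0,0],"yaw":0,"claw":0.042}]'
```

```text
time: 21.32
position: [562.8, -74.4, 63.8]
ee_rot: [-0.003, 1.0, -0.0, -0.0]
wrist_force: [0.4, 0.0, -2.5]
opening: 0.568
grip_force: 42.3
time: 21.65
position: [563.0, -74.4, 62.5]
ee_rot: [-0.003, 1.0, 0.0, 0.0]
wrist_force: [0.6, -1.1, -3.0]
opening: 0.569
grip_force: 42.3
```

```bash
python3 -m creep '[{"slide":[0,0,0.0007],"yaw":0,"claw":0.042},{"slide":[0,0,0],"yaw":0,"claw":0.042},{"slide":[0,0,0],"yaw":0,"claw":0.042},{"slide":[0,0,0],"yaw":0,"claw":0.042}]'
```

```text
time: 21.98
position: [563.2, -74.4, 62.4]
ee_rot: [-0.003, 1.0, -0.0, 0.0]
wrist_force: [-1.2, 0.5, 3.4]
opening: 0.57
grip_force: 42.9
```

```bash
python3 -m creep '[{"slide":[0,0,0],"yaw":0,"claw":0.085},{"slide":[0,0,0],"yaw":0,"claw":0.085},{"slide":[0,0,0],"yaw":0,"claw":0.085},{"slide":[0,0,0],"yaw":0,"claw":0.085},{"slide":[0,0,-0.01],"yaw":0,"claw":0.085}]'
python3 -m creep '[{"slide":[0,0,-0.02],"yaw":0,"claw":0.085},{"slide":[0,0,-0.03],"yaw":0,"claw":0.085},{"slide":[0,0,-0.03],"yaw":0,"claw":0.085},{"slide":[0,0,-0.01],"yaw":0,"claw":0.085},{"slide":[0.003,-0.016,0],"yaw":0,"claw":0.085}]'
python3 -m creep '[{"slide":[0.005,-0.035,0],"yaw":0,"claw":0.085},{"slide":[0.005,-0.035,0],"yaw":0,"claw":0.085},{"slide":[0.005,-0.035,0],"yaw":0,"claw":0.085},{"slide":[0.005,-0.035,0],"yaw":0,"claw":0.085},{"slide":[0.005,-0.035,0],"yaw":0,"claw":0.085}]'
python3 -m creep '[{"slide":[0.005,-0.025,0],"yaw":0,"claw":0.085},{"slide":[0.0,-0.014,0],"yaw":0,"claw":0.085},{"slide":[0,0,0],"yaw":0,"claw":0.085},{"slide":[0,0,0],"yaw":0,"claw":0.085},{"slide":[0,0,0],"yaw":0,"claw":0.085}]'; python3 look.py wrist w5
```

```text
time: 22.4
position: [561.5, -74.4, 69.5]
ee_rot: [-0.003, 1.0, 0.0, -0.002]
wrist_force: [0.5, 0.4, -0.1]
opening: 0.998
grip_force: 0.0
time: 22.82
position: [562.1, -89.3, 166.8]
ee_rot: [-0.004, 1.0, 0.0, 0.004]
wrist_force: [-0.9, -0.4, -0.4]
opening: 0.995
grip_force: 0.0
time: 23.23
position: [535.8, -267.2, 162.6]
ee_rot: [-0.004, 1.0, -0.0, 0.0]
wrist_force: [0.0, -0.3, 0.3]
opening: 0.992
grip_force: 0.0
time: 23.65
position: [531.7, -304.0, 161.8]
ee_rot: [-0.004, 1.0, 0.0, 0.0]
wrist_force: [-0.4, -0.3, -0.2]
opening: 0.992
grip_force: 0.0
green [0, 193, 86, 110, 6740] [ 34.7 251.   59.2] xy [ 559.5 -499.5] diam 81.0
green [609, 230, 31, 59, 1391] [633.2 258.8  29.4] xy [562.8 -88. ] diam 40.6
green [213, 306, 34, 32, 753] [229.5 324.   17.9] xy [ 618.9 -371. ] diam 26.6
blue [242, 22, 19, 52, 609] [251.   47.   26.2] xy [ 431.  -342.8] diam 28.7
blue [189, 25, 41, 54, 1616] [209.5  52.5  30.5] xy [ 434.  -365.8] diam 33.6
brass [371, 13, 37, 54, 1820] [389.   39.5  31.5] xy [ 420.3 -257.7] diam 43.4
brass [424, 13, 15, 54, 534] [431.   39.5  26.4] xy [ 420.1 -228.7] diam 36.4
brass [291, 166, 56, 40, 1677] [318.5 192.3  27.6] xy [ 531.  -305.7] diam 43.7
```

View pics/w5.png

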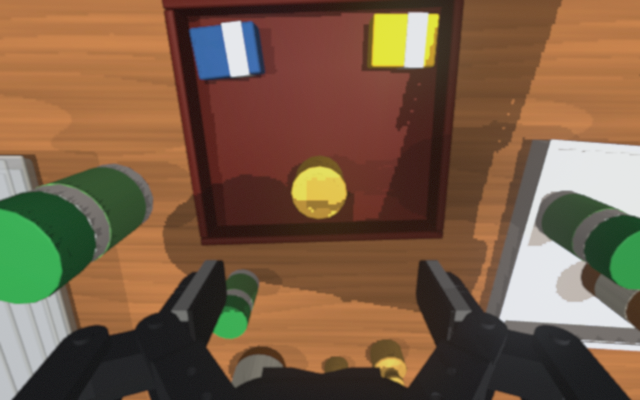

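The tin's top is at (319,192), measured at (531,-305.7) with 43.7 mm diameter, and stands clear. The green and amber jars stand in the white tray at right. Descending.

```bash
python3 -m creep '[{"slide":[0.001,-0.0015,0.025],"yaw":0,"claw":0.085},{"slide":[0,0,0.035],"yaw":0,"claw":0.085},{"slide":[0,0,0.03],"yaw":0,"claw":0.085},{"slide":[0,0,0.022],"yaw":0,"claw":0.085},{"slide":[0,0,0.01],"yaw":0,"claw":0.085}]'
python3 -m creep '[{"slide":[0,0,0.006],"yaw":0,"claw":0.085},{"slide":[0,0,0],"yaw":0,"claw":0.085},{"slide":[0,0,0],"yaw":0,"claw":0.085},{"slide":[0,0,0],"yaw":0,"claw":0.085},{"slide":[0,0,0],"yaw":0,"claw":0.085}]'
python3 -m creep '[{"slide":[0,0,0],"yaw":0,"claw":0.085},{"slide":[0,0,0],"yaw":0,"claw":0.085}]'
```

```text
time: 24.12
position: [529.0, -304.2, 35.7]
ee_rot: [-0.004, 1.0, 0.001, -0.002]
wrist_force: [0.1, -0.6, -0.3]
opening: 0.997
grip_force: 0.0
time: 24.53
position: [531.4, -306.4, 35.4]
ee_rot: [-0.003, 1.0, -0.0, 0.001]
wrist_force: [-0.2, -0.7, -0.7]
opening: 0.997
grip_force: 0.0
time: 24.7
position: [530.7, -306.2, 34.3]
ee_rot: [-0.003, 1.0, -0.0, 0.001]
wrist_force: [-1.3, -0.1, -0.5]
opening: 0.992
grip_force: 0.0
```

```bash
python3 -m creep '[{"slide":[0,0.0004,0.007],"yaw":0,"claw":0.085},{"slide":[0,0,0.006],"yaw":0,"claw":0.085},{"slide":[0,0,0],"yaw":0,"claw":0.036},{"slide":[0,0,0],"yaw":0,"claw":0.036},{"slide":[0,0,0],"yaw":0,"claw":0.036}]' 40
python3 -m creep '[{"slide":[0,0,0],"yaw":0,"claw":0.036},{"slide":[0,0,0],"yaw":0,"claw":0.036},{"slide":[0,0,0],"yaw":0,"claw":0.036},{"slide":[0,0,0],"yaw":0,"claw":0.036},{"slide":[0,0,0],"yaw":0,"claw":0.036}]'
python3 - <<'E'
from h import *
c=manip.camera("top");f=c["frame"][165:270,140:240];g=cv2.cvtColor(f,cv2.COLOR_RGB2GRAY)
g=cv2.resize(g,None,fx=4,fy=4,interpolation=cv2.INTER_CUBIC)
for q in (cv2.HoughCircles(g,cv2.HOUGH_GRADIENT,1,40,param1=80,param2=25,minRadius=65,maxRadius=100),):
    for x,y,r in q[0]:
        u,v=x/4-.375+140,y/4-.375+165;print(np.round([u,v,r/4],1),np.round(ray(c,u,v,75)),"d",np.linalg.norm(ray(c,u+r/4,v,75)-ray(c,u-r/4,v,75)))
        cv2.circle(g,(int(x),int(y)),int(r),0,1)
cv2.imwrite("pics/pan.png",g)
E
```

```text
time: 25.12
position: [530.2, -305.8, 20.3]
ee_rot: [-0.003, 1.0, 0.0, -0.0]
wrist_force: [0.1, 0.5, -0.3]
opening: 0.606
grip_force: 0.0
time: 25.53
position: [530.6, -305.8, 20.9]
ee_rot: [-0.003, 1.0, -0.0, 0.0]
wrist_force: [1.3, -0.1, 0.5]
opening: 0.497
grip_force: 40.7Traceback (most recent call last):
  File "<stdin>", line 5, in <module>
TypeError: 'NoneType' object is not subscriptable
```

```bash
python3 - <<'E'
from h import *
for n,box in(("top",(150,175,230,260)),("scene",(425,170,525,265))):
    c=manip.camera(n);x0,y0,x1,y1=box
    g=cv2.resize(cv2.cvtColor(c["frame"][y0:y1,x0:x1],cv2.COLOR_RGB2GRAY),None,fx=5,fy=5,interpolation=cv2.INTER_CUBIC)
    g=cv2.GaussianBlur(g,(0,0),3);e=cv2.Canny(g,15,40)
    out=cv2.cvtColor(g,cv2.COLOR_GRAY2BGR)
    m=cv2.adaptiveThreshold(g,255,cv2.ADAPTIVE_THRESH_MEAN_C,cv2.THRESH_BINARY_INV,151,2)
    for cn in cv2.findContours(e,cv2.RETR_LIST,cv2.CHAIN_APPROX_NONE)[0]:
        if len(cn)<150: continue
        (x,y),(a,b),t=cv2.fitEllipse(cn)
        if 100<a and b<300 and a/b>.6:
            u,v=(x-2)/5+x0,(y-2)/5+y0;p=ray(c,u,v,75);print(n,len(cn),np.round([u,v,a/5,b/5],1),np.round(p))
            cv2.ellipse(out,((x,y),(a,b),t),(0,0,255),1)
    cv2.imwrite(f"pics/pan_{n}.png",out)
a=[cv2.resize(cv2.imread(f"pics/pan_{n}.png"),(390,400)) for n in("top","scene")];cv2.imwrite("pics/pans.png",np.hstack(a))
E
```

```text
(no output)
```

View pics/pans.png

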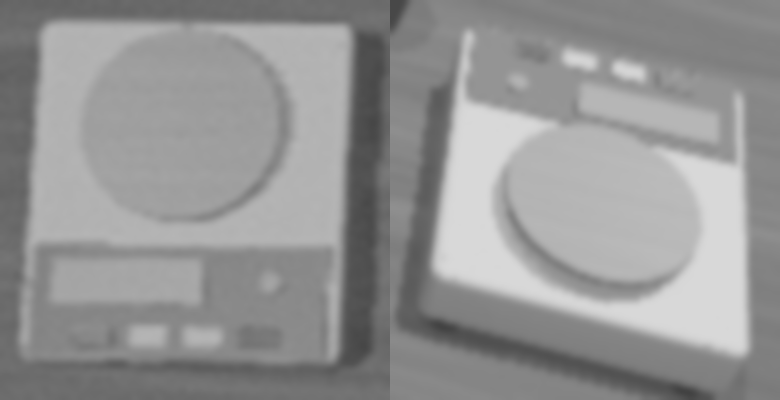

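```bash
python3 -m creep '[{"slide":[0,0,-0.006],"yaw":0,"claw":0.036},{"slide":[0,0,-0.012],"yaw":0,"claw":0.036},{"slide":[0,0,-0.024],"yaw":0,"claw":0.036},{"slide":[0,0,-0.03],"yaw":0,"claw":0.036},{"slide":[0,0,-0.03],"yaw":0,"claw":0.036}]' 
python3 -m creep '[{"slide":[0,0,-0.03],"yaw":0,"claw":0.036},{"slide":[0,0,-0.02],"yaw":0,"claw":0.036},{"slide":[0,0,-0.01],"yaw":0,"claw":0.036},{"slide":[0,0,0],"yaw":0,"claw":0.036}]'
```

```text
time: 26.1
position: [529.8, -305.6, 124.0]
ee_rot: [-0.003, 1.0, 0.0, -0.001]
wrist_force: [0.6, 0.2, -1.1]
opening: 0.497
grip_force: 40.7
time: 26.43
position: [531.3, -306.2, 186.1]
ee_rot: [-0.003, 1.0, -0.001, 0.002]
wrist_force: [0.3, 0.0, -1.0]
opening: 0.501
grip_force: 40.8
```

The pan shows at (82–282, 28–218) in the left (top) half and (507–700, 122–284) in the right (scene) half; turning those centres into points.

```bash
python3 - <<'E'
from h import *
c=manip.camera("top")
print(ray(c,150+182/4.875,175+123/4.706,75), np.linalg.norm(ray(c,150+82/4.875,201,75)-ray(c,150+282/4.875,201,75)))
c=manip.camera("scene");print(ray(c,425+213/3.9,170+203/4.21,75))
E
```

```text
[492.66753444 307.14671964  75.        ] 118.0574199548001
[500.61829589 310.49160242  75.        ]
```

```bash
python3 -m creep '[{"slide":[0,0.01,0],"yaw":0,"claw":0.036},{"slide":[0,0.02,0],"yaw":0,"claw":0.036},{"slide":[-0.003,0.03,0],"yaw":0,"claw":0.036},{"slide":[-0.003,0.035,0],"yaw":0,"claw":0.036},{"slide":[-0.003,0.035,0],"yaw":0,"claw":0.036}]' 
python3 -m creep '[{"slide":[-0.003,0.035,0],"yaw":0,"claw":0.036},{"slide":[-0.003,0.035,0],"yaw":0,"claw":0.036},{"slide":[-0.003,0.035,0],"yaw":0,"claw":0.036},{"slide":[-0.003,0.035,0],"yaw":0,"claw":0.036},{"slide":[-0.003,0.035,0],"yaw":0,"claw":0.036}]' 
python3 -m creep '[{"slide":[-0.003,0.035,0],"yaw":0,"claw":0.036},{"slide":[-0.003,0.035,0],"yaw":0,"claw":0.036},{"slide":[-0.003,0.035,0],"yaw":0,"claw":0.036},{"slide":[-0.003,0.035,0],"yaw":0,"claw":0.036},{"slide":[-0.003,0.035,0],"yaw":0,"claw":0.036}]' 
python3 -m creep '[{"slide":[-0.003,0.03,0],"yaw":0,"claw":0.036},{"slide":[0,0.02,0],"yaw":0,"claw":0.036},{"slide":[0,0.01,0],"yaw":0,"claw":0.036},{"slide":[0,0,0],"yaw":0,"claw":0.036},{"slide":[0,0,0],"yaw":0,"claw":0.036}]'
python3 look.py wrist w6
```

```text
time: 26.95
position: [537.4, -174.1, 180.2]
ee_rot: [-0.003, 1.0, 0.0, -0.002]
wrist_force: [0.5, 1.0, -0.4]
opening: 0.502
grip_force: 40.8
time: 27.37
position: [551.2, 1.5, 180.6]
ee_rot: [-0.004, 1.0, -0.0, -0.001]
wrist_force: [1.1, -0.5, -0.6]
opening: 0.499
grip_force: 40.8
time: 27.78
position: [564.9, 176.4, 180.5]
ee_rot: [-0.004, 1.0, -0.001, -0.001]
wrist_force: [1.0, -0.3, -0.3]
opening: 0.498
grip_force: 40.8
time: 28.2
position: [568.0, 234.4, 181.2]
ee_rot: [-0.004, 1.0, -0.001, -0.001]
wrist_force: [-0.5, 0.5, -0.4]
opening: 0.495
grip_force: 40.8
red [0, 260, 24, 52, 894] [  1.  285.5  25.5] xy [6.277e+02 5.000e-01] diam 37.4
blue [26, 179, 70, 65, 3458] [ 60.4 212.7  37.4] xy [572.9  51.7] diam 52.5
```

View pics/w6.png

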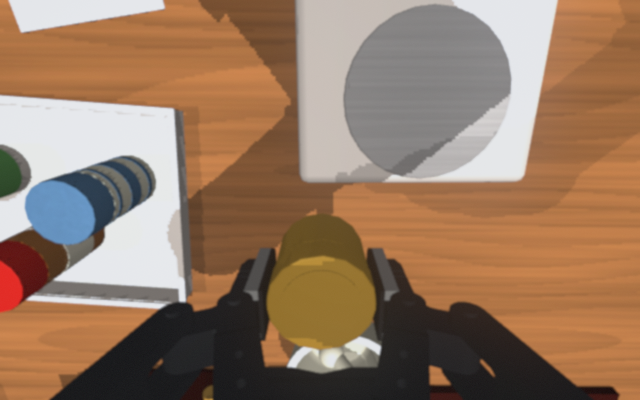

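The pan fills (344–511, 4–180) here, centre about (428,91); the tin is upright in the fingers at (322,280), and the blue-lidded jar stands in the white tray.

```bash
python3 - <<'E'
from h import *
c=manip.camera("wrist")
print(ray(c,427.5,91,75)); print([np.linalg.norm(ray(c,344,93,75)-ray(c,511,93,75)),np.linalg.norm(ray(c,434,4,75)-ray(c,420,179,75))],manip.observe()["position"])
E
```

```text
[490.35475429 309.60802847  75.        ]
[np.float64(119.56963996116734), np.float64(120.11643421409347)] [568.53648509 233.54118529 182.13200368]
```

```bash
python3 -m creep '[{"slide":[0.01,0.01,0],"yaw":0,"claw":0.036},{"slide":[0.02,0.02,0],"yaw":0,"claw":0.036},{"slide":[0.022,0.022,0],"yaw":0,"claw":0.036},{"slide":[0.017,0.016,0.01],"yaw":0,"claw":0.036},{"slide":[0.0085,0.0075,0.02],"yaw":0,"claw":0.036}]' 
python3 -m creep '[{"slide":[0,0,0.025],"yaw":0,"claw":0.036},{"slide":[0,0,0.018],"yaw":0,"claw":0.036},{"slide":[0,0,0.008],"yaw":0,"claw":0.036},{"slide":[0,0,0],"yaw":0,"claw":0.036},{"slide":[0,0,0],"yaw":0,"claw":0.036}]'
python3 -m creep '[{"slide":[0,0,0],"yaw":0,"claw":0.036},{"slide":[0,0,0],"yaw":0,"claw":0.036}]'
```

```text
time: 28.72
position: [490.2, 311.2, 155.6]
ee_rot: [-0.004, 1.0, 0.002, 0.002]
wrist_force: [1.1, -0.6, -0.6]
opening: 0.499
grip_force: 40.8
time: 29.13
position: [491.1, 309.1, 102.5]
ee_rot: [-0.003, 1.0, 0.0, 0.0]
wrist_force: [0.2, 0.8, 0.3]
opening: 0.5
grip_force: 40.8
time: 29.3
position: [491.5, 309.8, 103.4]
ee_rot: [-0.003, 1.0, 0.001, 0.001]
wrist_force: [0.1, 0.2, -1.0]
opening: 0.501
grip_force: 40.8
```

```bash
python3 -m creep '[{"slide":[0,0,0.006],"yaw":0,"claw":0.036},{"slide":[0,0,0.004],"yaw":0,"claw":0.036},{"slide":[0,0,0.002],"yaw":0,"claw":0.036},{"slide":[0,0,0],"yaw":0,"claw":0.036},{"slide":[0,0,0],"yaw":0,"claw":0.036}]' 
python3 -m creep '[{"slide":[0,0,0.001],"yaw":0,"claw":0.036},{"slide":[0,0,0.001],"yaw":0,"claw":0.036},{"slide":[0,0,0],"yaw":0,"claw":0.036},{"slide":[0,0,0],"yaw":0,"claw":0.036}]'
```

```text
time: 29.72
position: [490.7, 309.4, 89.4]
ee_rot: [-0.003, 1.0, -0.0, -0.0]
wrist_force: [-0.6, -0.6, -0.3]
opening: 0.495
grip_force: 40.8
time: 30.05
position: [490.9, 309.6, 87.9]
ee_rot: [-0.003, 1.0, 0.0, 0.0]
wrist_force: [0.0, -0.4, 0.3]
opening: 0.499
grip_force: 40.8
```

```bash
python3 -m creep '[{"slide":[0,0,0.0007],"yaw":0,"claw":0.036},{"slide":[0,0,0],"yaw":0,"claw":0.036},{"slide":[0,0,0],"yaw":0,"claw":0.036}]'
```

```text
time: 30.3
position: [491.0, 309.7, 87.9]
ee_rot: [-0.004, 1.0, 0.0, 0.0]
wrist_force: [-2.3, -0.7, 4.7]
opening: 0.503
grip_force: 41.2
```

```bash
python3 -m creep '[{"slide":[0,0,0],"yaw":0,"claw":0.085},{"slide":[0,0,0],"yaw":0,"claw":0.085},{"slide":[0,0,0],"yaw":0,"claw":0.085},{"slide":[0,0,0],"yaw":0,"claw":0.085},{"slide":[0,0,-0.01],"yaw":0,"claw":0.085}]'
python3 -m creep '[{"slide":[0,0,-0.02],"yaw":0,"claw":0.085},{"slide":[0,0,-0.03],"yaw":0,"claw":0.085},{"slide":[0,0,-0.03],"yaw":0,"claw":0.085},{"slide":[0,0,-0.01],"yaw":0,"claw":0.085},{"slide":[-0.007,-0.016,0],"yaw":0,"claw":0.085}]'
python3 -m creep '[{"slide":[-0.015,-0.035,0],"yaw":0,"claw":0.085},{"slide":[-0.015,-0.035,0],"yaw":0,"claw":0.085},{"slide":[0,0,0],"yaw":0,"claw":0.085},{"slide":[0,0,0],"yaw":0,"claw":0.085},{"slide":[0,0,0],"yaw":0,"claw":0.085}]'
python3 look.py wrist w7 | grep brass; python3 -c "
import cv2;a=cv2.imread('pics/w7.png');cv2.imwrite('pics/w7.png',a)"
```

```text
time: 30.72
position: [489.6, 308.7, 94.6]
ee_rot: [-0.003, 1.0, -0.001, -0.002]
wrist_force: [0.0, -0.2, -0.2]
opening: 0.996
grip_force: 0.0
time: 31.13
position: [498.6, 295.8, 191.9]
ee_rot: [-0.004, 1.0, 0.002, 0.003]
wrist_force: [0.1, -1.3, -1.1]
opening: 0.998
grip_force: 0.0
time: 31.55
position: [528.4, 223.7, 187.3]
ee_rot: [-0.003, 1.0, 0.0, 0.0]
wrist_force: [-0.5, -0.1, -0.7]
opening: 0.998
grip_force: 0.0
brass [427, 133, 62, 58, 2076] [455.5 158.   34.6] xy [504.8 337.5] diam 58.5
```

View pics/w7.png

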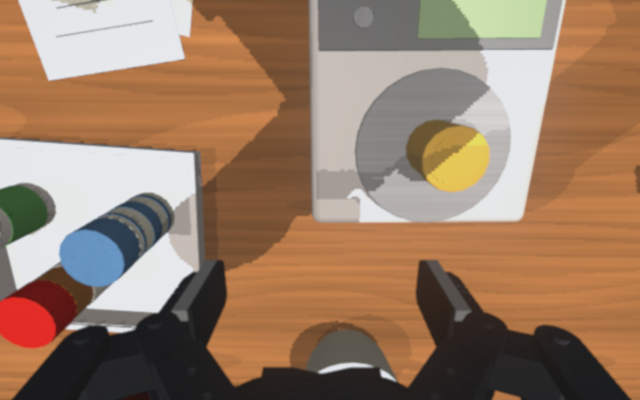

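The tin stands upright, with its base at about (433,147) on the pan whose centre is (433,145). Next, the green jar in the white tray.

```bash
python3 -m creep '[{"slide":[-0.003,-0.02,0],"yaw":0,"claw":0.085},{"slide":[-0.004,-0.035,0],"yaw":0,"claw":0.085},{"slide":[-0.004,-0.035,0],"yaw":0,"claw":0.085},{"slide":[-0.004,-0.035,0],"yaw":0,"claw":0.085},{"slide":[-0.004,-0.035,0],"yaw":0,"claw":0.085}]'
python3 -m creep '[{"slide":[-0.004,-0.035,0],"yaw":0,"claw":0.085},{"slide":[-0.004,-0.035,0],"yaw":0,"claw":0.085},{"slide":[-0.004,-0.035,0],"yaw":0,"claw":0.085},{"slide":[-0.004,-0.025,0],"yaw":0,"claw":0.085},{"slide":[0,-0.008,0.01],"yaw":0,"claw":0.085}]'
python3 -m creep '[{"slide":[0,0,0.02],"yaw":0,"claw":0.085},{"slide":[0,0,0.02],"yaw":0,"claw":0.085},{"slide":[0,0,0],"yaw":0,"claw":0.085},{"slide":[0,0,0],"yaw":0,"claw":0.085},{"slide":[0,0,0],"yaw":0,"claw":0.085}]'
python3 look.py wrist w8 | egrep 'red|green|blue'
```

```text
time: 32.02
position: [548.2, 63.7, 187.1]
ee_rot: [-0.005, 1.0, 0.0, 0.0]
wrist_force: [1.4, 0.1, -0.4]
opening: 0.991
grip_force: 0.0
time: 32.43
position: [566.5, -76.2, 178.9]
ee_rot: [-0.003, 1.0, -0.0, 0.002]
wrist_force: [0.0, 0.4, 0.5]
opening: 0.995
grip_force: 0.0
time: 32.85
position: [565.9, -73.2, 138.2]
ee_rot: [-0.004, 1.0, -0.0, 0.001]
wrist_force: [-0.7, 0.6, 0.7]
opening: 0.994
grip_force: 0.0
red [377, 318, 59, 42, 1629] [406.  340.   29.8] xy [634.4 -19.8] diam 37.0
green [285, 188, 57, 19, 611] [312.5 200.   27.2] xy [547.5 -78.1] diam 31.2
blue [481, 208, 82, 72, 4443] [521.5 244.5  41.9] xy [571.9  43.6] diam 48.7
```

```bash
python3 -m creep '[{"slide":[0.0025,-0.001,0.015],"yaw":0,"claw":0.085},{"slide":[0,0,0.025],"yaw":0,"claw":0.085},{"slide":[0,0,0.02],"yaw":0,"claw":0.085},{"slide":[0,0,0.01],"yaw":0,"claw":0.085},{"slide":[0,0,0.004],"yaw":0,"claw":0.085}]'
python3 -m creep '[{"slide":[0,0,0],"yaw":0,"claw":0.085},{"slide":[0,0,0],"yaw":0,"claw":0.085},{"slide":[0,0,0],"yaw":0,"claw":0.085},{"slide":[0,0,0],"yaw":0,"claw":0.085}]'
```

```text
time: 33.32
position: [562.5, -74.7, 62.1]
ee_rot: [-0.004, 1.0, -0.0, -0.001]
wrist_force: [0.2, 0.1, -0.5]
opening: 0.993
grip_force: 0.0
time: 33.65
position: [563.6, -74.9, 64.4]
ee_rot: [-0.003, 1.0, 0.0, 0.001]
wrist_force: [-1.0, 0.5, 0.4]
opening: 0.998
grip_force: 0.0
```

```bash
python3 -m creep '[{"slide":[0.0003,0.0004,0.0015],"yaw":0,"claw":0.085},{"slide":[0,0,0],"yaw":0,"claw":0.085},{"slide":[0,0,0],"yaw":0,"claw":0.042},{"slide":[0,0,0],"yaw":0,"claw":0.042},{"slide":[0,0,0],"yaw":0,"claw":0.042}]' 40
python3 -m creep '[{"slide":[0,0,0],"yaw":0,"claw":0.042},{"slide":[0,0,0],"yaw":0,"claw":0.042},{"slide":[0,0,0],"yaw":0,"claw":0.042},{"slide":[0,0,0],"yaw":0,"claw":0.042},{"slide":[0,0,0],"yaw":0,"claw":0.042}]'
```

```text
time: 34.07
position: [562.5, -74.6, 61.4]
ee_rot: [-0.003, 1.0, 0.0, -0.0]
wrist_force: [-0.4, -0.0, -0.5]
opening: 0.599
grip_force: 0.0
time: 34.48
position: [562.8, -74.6, 61.7]
ee_rot: [-0.003, 1.0, -0.0, 0.0]
wrist_force: [0.0, -0.0, 2.9]
opening: 0.568
grip_force: 42.1
```

```bash
python3 -m creep '[{"slide":[0,0,-0.006],"yaw":0,"claw":0.042},{"slide":[0,0,-0.012],"yaw":0,"claw":0.042},{"slide":[0,0,-0.024],"yaw":0,"claw":0.042},{"slide":[0,0,-0.024],"yaw":0,"claw":0.042},{"slide":[0,-0.01,-0.014],"yaw":0,"claw":0.042}]' 
python3 -m creep '[{"slide":[0.003,-0.02,0],"yaw":0,"claw":0.042},{"slide":[0.003,-0.026,0],"yaw":0,"claw":0.042},{"slide":[0.003,-0.026,0],"yaw":0,"claw":0.042},{"slide":[0.003,-0.026,0],"yaw":0,"claw":0.042},{"slide":[0.004,-0.026,0],"yaw":0,"claw":0.042}]'
python3 -m creep '[{"slide":[0.004,-0.026,0],"yaw":0,"claw":0.042},{"slide":[0.004,-0.026,0],"yaw":0,"claw":0.042},{"slide":[0.004,-0.026,0],"yaw":0,"claw":0.042},{"slide":[0.004,-0.026,0],"yaw":0,"claw":0.042},{"slide":[0.004,-0.026,0],"yaw":0,"claw":0.042}]'
python3 -m creep '[{"slide":[0,-0.018,0],"yaw":0,"claw":0.042},{"slide":[0,-0.01,0],"yaw":0,"claw":0.042},{"slide":[0,0,0.01],"yaw":0,"claw":0.042},{"slide":[0,0,0.02],"yaw":0,"claw":0.042},{"slide":[0,0,0.015],"yaw":0,"claw":0.042}]'
python3 -m creep '[{"slide":[0,0,0.01],"yaw":0,"claw":0.042},{"slide":[0,0,0.005],"yaw":0,"claw":0.042},{"slide":[0,0,0],"yaw":0,"claw":0.042},{"slide":[0,0,0],"yaw":0,"claw":0.042},{"slide":[0,0,0],"yaw":0,"claw":0.042}]'
python3 -m creep '[{"slide":[0,0,0],"yaw":0,"claw":0.042},{"slide":[0,0,0],"yaw":0,"claw":0.042},{"slide":[0,0,0],"yaw":0,"claw":0.042}]'
```

```text
time: 34.9
position: [563.3, -83.9, 144.7]
ee_rot: [-0.004, 1.0, 0.0, 0.001]
wrist_force: [1.2, -0.4, -2.8]
opening: 0.571
grip_force: 42.3
time: 35.32
position: [547.0, -209.6, 141.7]
ee_rot: [-0.004, 1.0, 0.0, -0.0]
wrist_force: [0.1, 0.3, -3.4]
opening: 0.569
grip_force: 42.3
time: 35.73
position: [527.7, -339.9, 141.5]
ee_rot: [-0.003, 1.0, 0.0, -0.0]
wrist_force: [0.7, 1.0, -2.5]
opening: 0.571
grip_force: 42.3
time: 36.15
position: [528.4, -365.9, 94.9]
ee_rot: [-0.003, 1.0, 0.001, -0.0]
wrist_force: [-0.1, -0.1, -4.4]
opening: 0.568
grip_force: 42.3
time: 36.57
position: [529.2, -367.0, 82.8]
ee_rot: [-0.004, 1.0, -0.001, 0.001]
wrist_force: [0.0, 0.6, -2.5]
opening: 0.572
grip_force: 42.3
time: 36.82
position: [528.8, -366.9, 82.0]
ee_rot: [-0.003, 1.0, -0.0, 0.0]
wrist_force: [0.5, -0.1, -3.0]
opening: 0.573
grip_force: 42.3
```

```bash
python3 -m creep '[{"slide":[0.002,0,0.005],"yaw":0,"claw":0.042},{"slide":[0,0,0.005],"yaw":0,"claw":0.042},{"slide":[0,0,0.002],"yaw":0,"claw":0.042},{"slide":[0,0,0],"yaw":0,"claw":0.042},{"slide":[0,0,0],"yaw":0,"claw":0.042}]'
python3 -m creep '[{"slide":[0,0,0],"yaw":0,"claw":0.042},{"slide":[0,0,0],"yaw":0,"claw":0.042}]'
```

```text
time: 37.23
position: [526.3, -366.8, 68.9]
ee_rot: [-0.003, 1.0, 0.0, -0.0]
wrist_force: [1.3, 0.3, -3.5]
opening: 0.573
grip_force: 42.3
time: 37.4
position: [526.7, -366.9, 69.6]
ee_rot: [-0.003, 1.0, -0.0, 0.0]
wrist_force: [-0.2, 0.1, -3.2]
opening: 0.571
grip_force: 42.3
```

```bash
python3 -m creep '[{"slide":[0,0,0.0015],"yaw":0,"claw":0.042},{"slide":[0,0,0.001],"yaw":0,"claw":0.042},{"slide":[0,0,0],"yaw":0,"claw":0.042},{"slide":[0,0,0],"yaw":0,"claw":0.042},{"slide":[0,0,0],"yaw":0,"claw":0.042}]'
python3 -m creep '[{"slide":[0,0,0.0005],"yaw":0,"claw":0.042},{"slide":[0,0,0],"yaw":0,"claw":0.042},{"slide":[0,0,0],"yaw":0,"claw":0.042},{"slide":[0,0,0],"yaw":0,"claw":0.042}]'
```

```text
time: 37.82
position: [526.5, -366.8, 66.8]
ee_rot: [-0.003, 1.0, 0.0, -0.0]
wrist_force: [0.7, -0.2, -3.1]
opening: 0.567
grip_force: 42.4
time: 38.15
position: [526.6, -366.9, 66.7]
ee_rot: [-0.003, 1.0, -0.0, 0.0]
wrist_force: [0.4, 1.1, -0.8]
opening: 0.569
grip_force: 42.5
```

```bash
python3 -m creep '[{"slide":[0,0,0.0003],"yaw":0,"claw":0.085},{"slide":[0,0,0],"yaw":0,"claw":0.085},{"slide":[0,0,0],"yaw":0,"claw":0.085},{"slide":[0,0,0],"yaw":0,"claw":0.085},{"slide":[0,0,-0.01],"yaw":0,"claw":0.085}]'
python3 -m creep '[{"slide":[0,0,-0.02],"yaw":0,"claw":0.085},{"slide":[0,0,-0.03],"yaw":0,"claw":0.085},{"slide":[0,0,-0.03],"yaw":0,"claw":0.085},{"slide":[0,0,-0.02],"yaw":0,"claw":0.085},{"slide":[-0.005,0.015,0],"yaw":0,"claw":0.085}]'
python3 -m creep '[{"slide":[-0.01,0.035,0],"yaw":0,"claw":0.085},{"slide":[-0.01,0.035,0],"yaw":0,"claw":0.085},{"slide":[-0.01,0.035,0],"yaw":0,"claw":0.085},{"slide":[-0.01,0.035,0],"yaw":0,"claw":0.085},{"slide":[-0.01,0.035,0],"yaw":0,"claw":0.085}]'
python3 -m creep '[{"slide":[-0.01,0.035,0],"yaw":0,"claw":0.085},{"slide":[-0.01,0.035,0],"yaw":0,"claw":0.085},{"slide":[-0.01,0.035,0],"yaw":0,"claw":0.085},{"slide":[-0.01,0.035,0],"yaw":0,"claw":0.085},{"slide":[-0.006,0.015,0],"yaw":0,"claw":0.085}]'
python3 -m creep '[{"slide":[0,0.007,0.015],"yaw":0,"claw":0.085},{"slide":[0,0,0.015],"yaw":0,"claw":0.085},{"slide":[0,0,0],"yaw":0,"claw":0.085},{"slide":[0,0,0],"yaw":0,"claw":0.085},{"slide":[0,0,0],"yaw":0,"claw":0.085}]'
```

```text
time: 38.57
position: [525.5, -366.3, 74.1]
ee_rot: [-0.003, 1.0, 0.001, -0.002]
wrist_force: [0.1, 0.1, -1.3]
opening: 0.999
grip_force: 0.0
time: 38.98
position: [532.4, -354.8, 183.7]
ee_rot: [-0.002, 1.0, -0.003, 0.004]
wrist_force: [0.9, 0.5, 0.2]
opening: 0.995
grip_force: 0.0
time: 39.4
position: [580.5, -175.0, 177.3]
ee_rot: [-0.003, 1.0, -0.0, 0.001]
wrist_force: [0.8, -0.5, 1.0]
opening: 0.992
grip_force: 0.0
time: 39.82
position: [625.8, -17.5, 177.0]
ee_rot: [-0.005, 1.0, 0.0, 0.001]
wrist_force: [0.4, -1.1, -0.3]
opening: 0.993
grip_force: 0.0
time: 40.23
position: [625.5, -14.9, 147.6]
ee_rot: [-0.003, 1.0, -0.0, 0.001]
wrist_force: [-0.6, 0.9, 1.1]
opening: 0.991
grip_force: 0.0
```

```bash
python3 -m creep '[{"slide":[-0.0025,0.0004,0.015],"yaw":0,"claw":0.085},{"slide":[0,0,0.025],"yaw":0,"claw":0.085},{"slide":[0,0,0.018],"yaw":0,"claw":0.085},{"slide":[0,0,0.009],"yaw":0,"claw":0.085},{"slide":[0,0,0.003],"yaw":0,"claw":0.085}]'
python3 -m creep '[{"slide":[0,0,0],"yaw":0,"claw":0.085},{"slide":[0,0,0],"yaw":0,"claw":0.085},{"slide":[0,0,0],"yaw":0,"claw":0.085},{"slide":[0,0,0],"yaw":0,"claw":0.085},{"slide":[0,0,0],"yaw":0,"claw":0.085}]'
```

```text
time: 40.65
position: [627.2, -14.4, 75.3]
ee_rot: [-0.003, 1.0, -0.0, -0.001]
wrist_force: [-0.7, -1.0, -0.1]
opening: 1.0
grip_force: 0.0
time: 41.07
position: [628.1, -13.7, 77.1]
ee_rot: [-0.003, 1.0, 0.0, 0.001]
wrist_force: [0.4, 0.4, -1.0]
opening: 0.997
grip_force: 0.0
```

```bash
python3 -m creep '[{"slide":[0,-0.0006,0.001],"yaw":0,"claw":0.085},{"slide":[0,0,0],"yaw":0,"claw":0.042},{"slide":[0,0,0],"yaw":0,"claw":0.042},{"slide":[0,0,0],"yaw":0,"claw":0.042},{"slide":[0,0,0],"yaw":0,"claw":0.042}]' 40
python3 -m creep '[{"slide":[0,0,0],"yaw":0,"claw":0.042},{"slide":[0,0,0],"yaw":0,"claw":0.042},{"slide":[0,0,0],"yaw":0,"claw":0.042},{"slide":[0,0,0],"yaw":0,"claw":0.042},{"slide":[0,0,0],"yaw":0,"claw":0.042}]'
```

```text
time: 41.48
position: [627.8, -14.3, 75.3]
ee_rot: [-0.003, 1.0, 0.0, 0.0]
wrist_force: [-0.7, 0.6, 1.4]
opening: 0.57
grip_force: 42.1
time: 41.9
position: [627.8, -14.3, 75.3]
ee_rot: [-0.003, 1.0, 0.0, 0.0]
wrist_force: [-0.0, -0.3, 1.6]
opening: 0.572
grip_force: 42.1
```

```bash
python3 -m creep '[{"slide":[0,0,-0.006],"yaw":0,"claw":0.042},{"slide":[0,0,-0.012],"yaw":0,"claw":0.042},{"slide":[0,0,-0.024],"yaw":0,"claw":0.042},{"slide":[0,-0.004,-0.024],"yaw":0,"claw":0.042},{"slide":[0.004,-0.012,-0.014],"yaw":0,"claw":0.042}]' 
python3 -m creep '[{"slide":[0.010,-0.02,0],"yaw":0,"claw":0.042},{"slide":[0.015,-0.025,0],"yaw":0,"claw":0.042},{"slide":[0.015,-0.025,0],"yaw":0,"claw":0.042},{"slide":[0.015,-0.025,0],"yaw":0,"claw":0.042},{"slide":[0.015,-0.025,0],"yaw":0,"claw":0.042}]'
python3 -m creep '[{"slide":[0.015,-0.025,0],"yaw":0,"claw":0.042},{"slide":[0.015,-0.025,0],"yaw":0,"claw":0.042},{"slide":[0.015,-0.025,0],"yaw":0,"claw":0.042},{"slide":[0.015,-0.025,0],"yaw":0,"claw":0.042},{"slide":[0.015,-0.025,0],"yaw":0,"claw":0.042}]'
python3 -m creep '[{"slide":[0.01,-0.020,0],"yaw":0,"claw":0.042},{"slide":[0.004,-0.012,0],"yaw":0,"claw":0.042},{"slide":[0,0,0.01],"yaw":0,"claw":0.042},{"slide":[0,0,0.02],"yaw":0,"claw":0.042},{"slide":[0,0,0.02],"yaw":0,"claw":0.042}]'
python3 -m creep '[{"slide":[0,0,0.01],"yaw":0,"claw":0.042},{"slide":[0,0,0.005],"yaw":0,"claw":0.042},{"slide":[0,0,0],"yaw":0,"claw":0.042},{"slide":[0,0,0],"yaw":0,"claw":0.042},{"slide":[0,0,0],"yaw":0,"claw":0.042}]'
python3 -m creep '[{"slide":[0,0,0],"yaw":0,"claw":0.042},{"slide":[0,0,0],"yaw":0,"claw":0.042},{"slide":[0,0,0],"yaw":0,"claw":0.042}]'
```

```text
time: 42.32
position: [624.6, -29.9, 158.2]
ee_rot: [-0.004, 1.0, 0.0, 0.001]
wrist_force: [0.6, -0.0, -3.1]
opening: 0.566
grip_force: 42.3
time: 42.73
position: [553.1, -152.3, 155.1]
ee_rot: [-0.003, 1.0, 0.0, -0.0]
wrist_force: [0.3, -0.5, -2.6]
opening: 0.571
grip_force: 42.3
time: 43.15
position: [478.7, -277.8, 155.3]
ee_rot: [-0.003, 1.0, 0.0, -0.0]
wrist_force: [0.2, -0.9, -3.1]
opening: 0.568
grip_force: 42.3
time: 43.57
position: [466.8, -308.5, 104.7]
ee_rot: [-0.003, 1.0, 0.0, 0.001]
wrist_force: [-0.4, 0.6, -4.6]
opening: 0.571
grip_force: 42.4
time: 43.98
position: [467.4, -308.7, 91.6]
ee_rot: [-0.004, 1.0, -0.0, 0.001]
wrist_force: [0.0, 0.9, -4.0]
opening: 0.572
grip_force: 42.3
time: 44.23
position: [466.9, -308.5, 90.7]
ee_rot: [-0.003, 1.0, -0.0, 0.0]
wrist_force: [0.1, 0.3, -3.1]
opening: 0.568
grip_force: 42.3
```

Target is (464.8,-308.4,80.3).

```bash
python3 -m creep '[{"slide":[0.002,0.0001,0.005],"yaw":0,"claw":0.042},{"slide":[0,0,0.003],"yaw":0,"claw":0.042},{"slide":[0,0,0],"yaw":0,"claw":0.042},{"slide":[0,0,0],"yaw":0,"claw":0.042},{"slide":[0,0,0],"yaw":0,"claw":0.042}]'
python3 -m creep '[{"slide":[0,0,0.001],"yaw":0,"claw":0.042},{"slide":[0,0,0],"yaw":0,"claw":0.042},{"slide":[0,0,0],"yaw":0,"claw":0.042},{"slide":[0,0,0],"yaw":0,"claw":0.042}]'
```

```text
time: 44.65
position: [464.6, -308.4, 82.0]
ee_rot: [-0.003, 1.0, -0.0, -0.0]
wrist_force: [-0.2, 0.1, -3.3]
opening: 0.572
grip_force: 42.3
time: 44.98
position: [464.6, -308.4, 81.1]
ee_rot: [-0.003, 1.0, 0.0, 0.0]
wrist_force: [0.1, 0.7, -3.8]
opening: 0.573
grip_force: 42.3
```

```bash
python3 -m creep '[{"slide":[0,0,0.001],"yaw":0,"claw":0.042},{"slide":[0,0,0],"yaw":0,"claw":0.042},{"slide":[0,0,0],"yaw":0,"claw":0.042},{"slide":[0,0,0],"yaw":0,"claw":0.042}]'
python3 -m creep '[{"slide":[0,0,0.0004],"yaw":0,"claw":0.042},{"slide":[0,0,0],"yaw":0,"claw":0.042},{"slide":[0,0,0],"yaw":0,"claw":0.042}]'
```

```text
time: 45.32
position: [464.8, -308.5, 80.3]
ee_rot: [-0.003, 1.0, -0.0, 0.0]
wrist_force: [0.1, -0.7, -1.8]
opening: 0.57
grip_force: 42.5
time: 45.57
position: [464.9, -308.5, 80.3]
ee_rot: [-0.003, 1.0, -0.0, 0.0]
wrist_force: [0.2, 0.9, 1.4]
opening: 0.573
grip_force: 42.7
```

```bash
python3 -m creep '[{"slide":[0,0,0],"yaw":0,"claw":0.085},{"slide":[0,0,0],"yaw":0,"claw":0.085},{"slide":[0,0,0],"yaw":0,"claw":0.085},{"slide":[0,0,0],"yaw":0,"claw":0.085},{"slide":[0,0,-0.01],"yaw":0,"claw":0.085}]'
python3 -m creep '[{"slide":[0,0,-0.02],"yaw":0,"claw":0.085},{"slide":[0,0,-0.03],"yaw":0,"claw":0.085},{"slide":[0,0,-0.025],"yaw":0,"claw":0.085},{"slide":[0,0,-0.01],"yaw":0,"claw":0.085},{"slide":[-0.005,0.015,0],"yaw":0,"claw":0.085}]'
python3 -m creep '[{"slide":[-0.011,0.035,0],"yaw":0,"claw":0.085},{"slide":[-0.011,0.035,0],"yaw":0,"claw":0.085},{"slide":[-0.011,0.035,0],"yaw":0,"claw":0.085},{"slide":[-0.011,0.035,0],"yaw":0,"claw":0.085},{"slide":[-0.011,0.035,0],"yaw":0,"claw":0.085}]'
python3 -m creep '[{"slide":[-0.011,0.035,0],"yaw":0,"claw":0.085},{"slide":[-0.011,0.035,0],"yaw":0,"claw":0.085},{"slide":[-0.011,0.035,0],"yaw":0,"claw":0.085},{"slide":[-0.011,0.035,0],"yaw":0,"claw":0.085},{"slide":[-0.004,0.015,0],"yaw":0,"claw":0.085}]'
python3 -m creep '[{"slide":[0,0.009,0.015],"yaw":0,"claw":0.085},{"slide":[0,0,0.015],"yaw":0,"claw":0.085},{"slide":[0,0,0],"yaw":0,"claw":0.085},{"slide":[0,0,0],"yaw":0,"claw":0.085},{"slide":[0,0,0],"yaw":0,"claw":0.085}]'
```

```text
time: 45.98
position: [463.5, -307.8, 87.8]
ee_rot: [-0.003, 1.0, 0.001, -0.002]
wrist_force: [0.0, 0.2, -0.8]
opening: 0.997
grip_force: 0.0
time: 46.4
position: [470.3, -295.4, 179.3]
ee_rot: [-0.002, 1.0, -0.002, 0.003]
wrist_force: [0.4, 0.9, 0.2]
opening: 0.995
grip_force: 0.0
time: 46.82
position: [523.5, -116.3, 175.4]
ee_rot: [-0.003, 1.0, 0.0, 0.0]
wrist_force: [0.4, 0.8, 1.0]
opening: 0.994
grip_force: 0.0
time: 47.23
position: [570.9, 40.9, 174.7]
ee_rot: [-0.005, 1.0, 0.0, -0.0]
wrist_force: [0.2, -0.6, -0.8]
opening: 0.992
grip_force: 0.0
time: 47.65
position: [570.6, 45.7, 146.0]
ee_rot: [-0.003, 1.0, -0.0, 0.001]
wrist_force: [-0.1, -0.3, 0.7]
opening: 0.996
grip_force: 0.0
```

```bash
python3 -m creep '[{"slide":[-0.003,0.0002,0.015],"yaw":0,"claw":0.085},{"slide":[0,0,0.025],"yaw":0,"claw":0.085},{"slide":[0,0,0.022],"yaw":0,"claw":0.085},{"slide":[0,0,0.011],"yaw":0,"claw":0.085},{"slide":[0,0,0.003],"yaw":0,"claw":0.085}]'
python3 -m creep '[{"slide":[0,0,0],"yaw":0,"claw":0.085},{"slide":[0,0,0],"yaw":0,"claw":0.085},{"slide":[0,0,0],"yaw":0,"claw":0.085},{"slide":[0,0,0],"yaw":0,"claw":0.085},{"slide":[0,0,0],"yaw":0,"claw":0.085}]'
```

```text
time: 48.07
position: [572.5, 45.9, 67.3]
ee_rot: [-0.003, 1.0, -0.0, -0.001]
wrist_force: [-1.4, -0.2, 0.1]
opening: 0.997
grip_force: 0.0
time: 48.48
position: [573.7, 46.7, 69.7]
ee_rot: [-0.003, 1.0, 0.0, 0.001]
wrist_force: [-0.4, 0.5, 0.2]
opening: 0.997
grip_force: 0.0
```

```bash
python3 -m creep '[{"slide":[0,-0.0006,0.0004],"yaw":0,"claw":0.085},{"slide":[0,0,0],"yaw":0,"claw":0.042},{"slide":[0,0,0],"yaw":0,"claw":0.042},{"slide":[0,0,0],"yaw":0,"claw":0.042},{"slide":[0,0,0],"yaw":0,"claw":0.042}]' 40
python3 -m creep '[{"slide":[0,0,0],"yaw":0,"claw":0.042},{"slide":[0,0,0],"yaw":0,"claw":0.042},{"slide":[0,0,0],"yaw":0,"claw":0.042},{"slide":[0,0,0],"yaw":0,"claw":0.042},{"slide":[0,0,0],"yaw":0,"claw":0.042}]'
```

```text
time: 48.9
position: [573.4, 46.1, 68.6]
ee_rot: [-0.003, 1.0, 0.0, 0.0]
wrist_force: [-0.3, 0.9, 2.5]
opening: 0.573
grip_force: 41.9
time: 49.32
position: [573.4, 46.1, 68.6]
ee_rot: [-0.003, 1.0, 0.0, 0.0]
wrist_force: [-0.1, 1.2, 2.3]
opening: 0.573
grip_force: 41.9
```

```bash
python3 -m creep '[{"slide":[0,0,-0.006],"yaw":0,"claw":0.042},{"slide":[0,0,-0.012],"yaw":0,"claw":0.042},{"slide":[0,0,-0.024],"yaw":0,"claw":0.042},{"slide":[0,0,-0.022],"yaw":0,"claw":0.042},{"slide":[0,-0.01,-0.012],"yaw":0,"claw":0.042}]' 
python3 -m creep '[{"slide":[0.004,-0.02,0],"yaw":0,"claw":0.042},{"slide":[0.005,-0.026,0],"yaw":0,"claw":0.042},{"slide":[0.005,-0.026,0],"yaw":0,"claw":0.042},{"slide":[0.005,-0.026,0],"yaw":0,"claw":0.042},{"slide":[0.005,-0.026,0],"yaw":0,"claw":0.042}]'
python3 -m creep '[{"slide":[0.005,-0.026,0],"yaw":0,"claw":0.042},{"slide":[0.005,-0.026,0],"yaw":0,"claw":0.042},{"slide":[0.005,-0.026,0],"yaw":0,"claw":0.042},{"slide":[0.005,-0.026,0],"yaw":0,"claw":0.042},{"slide":[0.005,-0.026,0],"yaw":0,"claw":0.042}]'
python3 -m creep '[{"slide":[0.002,-0.017,0],"yaw":0,"claw":0.042},{"slide":[0,-0.0095,0],"yaw":0,"claw":0.042},{"slide":[0,0,0.01],"yaw":0,"claw":0.042},{"slide":[0,0,0.02],"yaw":0,"claw":0.042},{"slide":[0,0,0.015],"yaw":0,"claw":0.042}]'
python3 -m creep '[{"slide":[0,0,0.008],"yaw":0,"claw":0.042},{"slide":[0,0,0.004],"yaw":0,"claw":0.042},{"slide":[0,0,0],"yaw":0,"claw":0.042},{"slide":[0,0,0],"yaw":0,"claw":0.042},{"slide":[0,0,0],"yaw":0,"claw":0.042}]'
python3 -m creep '[{"slide":[0,0,0],"yaw":0,"claw":0.042},{"slide":[0,0,0],"yaw":0,"claw":0.042},{"slide":[0,0,0],"yaw":0,"claw":0.042}]'
```

```text
time: 49.73
position: [574.0, 36.7, 147.5]
ee_rot: [-0.004, 1.0, 0.0, 0.001]
wrist_force: [0.8, -0.2, -1.6]
opening: 0.57
grip_force: 42.2
time: 50.15
position: [549.3, -89.6, 144.2]
ee_rot: [-0.003, 1.0, 0.0, -0.0]
wrist_force: [-0.2, -0.2, -3.2]
opening: 0.568
grip_force: 42.2
time: 50.57
position: [525.1, -219.9, 144.2]
ee_rot: [-0.003, 1.0, 0.0, -0.0]
wrist_force: [0.4, 0.1, -2.9]
opening: 0.572
grip_force: 42.2
time: 50.98
position: [523.9, -244.2, 97.5]
ee_rot: [-0.003, 1.0, 0.001, -0.0]
wrist_force: [-0.1, 0.6, -4.4]
opening: 0.576
grip_force: 42.2
time: 51.4
position: [524.9, -244.9, 88.5]
ee_rot: [-0.004, 1.0, -0.0, 0.001]
wrist_force: [0.5, -0.4, -3.1]
opening: 0.571
grip_force: 42.3
time: 51.65
position: [524.4, -244.9, 87.8]
ee_rot: [-0.003, 1.0, -0.0, 0.0]
wrist_force: [-0.6, 0.1, -2.4]
opening: 0.568
grip_force: 42.3
```

```bash
python3 -m creep '[{"slide":[0.0022,0.0003,0.005],"yaw":0,"claw":0.042},{"slide":[0,0,0.005],"yaw":0,"claw":0.042},{"slide":[0,0,0.001],"yaw":0,"claw":0.042},{"slide":[0,0,0],"yaw":0,"claw":0.042},{"slide":[0,0,0],"yaw":0,"claw":0.042}]'
python3 -m creep '[{"slide":[0,0,0.001],"yaw":0,"claw":0.042},{"slide":[0,0,0],"yaw":0,"claw":0.042},{"slide":[0,0,0],"yaw":0,"claw":0.042},{"slide":[0,0,0],"yaw":0,"claw":0.042}]'
```

```text
time: 52.07
position: [521.9, -244.6, 76.0]
ee_rot: [-0.003, 1.0, -0.0, -0.0]
wrist_force: [0.3, -0.5, -3.0]
opening: 0.571
grip_force: 42.2
time: 52.4
position: [522.0, -244.6, 75.4]
ee_rot: [-0.003, 1.0, -0.0, 0.0]
wrist_force: [-0.3, 0.1, -3.2]
opening: 0.573
grip_force: 42.3
```

```bash
python3 -m creep '[{"slide":[0,0,0.001],"yaw":0,"claw":0.042},{"slide":[0,0,0.0007],"yaw":0,"claw":0.042},{"slide":[0,0,0],"yaw":0,"claw":0.042},{"slide":[0,0,0],"yaw":0,"claw":0.042},{"slide":[0,0,0],"yaw":0,"claw":0.042}]'
python3 -m creep '[{"slide":[0,0,0.0004],"yaw":0,"claw":0.042},{"slide":[0,0,0],"yaw":0,"claw":0.042},{"slide":[0,0,0],"yaw":0,"claw":0.042}]'
```

```text
time: 52.82
position: [522.1, -244.6, 73.7]
ee_rot: [-0.003, 1.0, 0.0, 0.0]
wrist_force: [-0.2, -0.1, -1.5]
opening: 0.571
grip_force: 42.3
time: 53.07
position: [522.2, -244.6, 73.6]
ee_rot: [-0.003, 1.0, -0.0, 0.0]
wrist_force: [-0.3, 0.5, -0.0]
opening: 0.571
grip_force: 42.5
```

Contact. Releasing, backing up and away, then checking from above.

```bash
python3 -m creep '[{"slide":[0,0,0.0002],"yaw":0,"claw":0.085},{"slide":[0,0,0],"yaw":0,"claw":0.085},{"slide":[0,0,0],"yaw":0,"claw":0.085},{"slide":[0,0,0],"yaw":0,"claw":0.085},{"slide":[0,0,-0.01],"yaw":0,"claw":0.085}]'
python3 -m creep '[{"slide":[0,0,-0.02],"yaw":0,"claw":0.085},{"slide":[0,0,-0.03],"yaw":0,"claw":0.085},{"slide":[0,0,-0.03],"yaw":0,"claw":0.085},{"slide":[0,0,-0.02],"yaw":0,"claw":0.085},{"slide":[0.005,0.02,0],"yaw":0,"claw":0.085}]'
python3 -m creep '[{"slide":[0.006,0.03,0],"yaw":0,"claw":0.085},{"slide":[0.006,0.03,0],"yaw":0,"claw":0.085},{"slide":[0.006,0.03,0],"yaw":0,"claw":0.085},{"slide":[0.006,0.03,0],"yaw":0,"claw":0.085},{"slide":[0.006,0.03,0],"yaw":0,"claw":0.085}]'
python3 -m creep '[{"slide":[0.006,0.03,0],"yaw":0,"claw":0.085},{"slide":[0.004,0.02,0],"yaw":0,"claw":0.085},{"slide":[0,0,0],"yaw":0,"claw":0.085},{"slide":[0,0,0],"yaw":0,"claw":0.085},{"slide":[0,0,0],"yaw":0,"claw":0.085}]'
python3 look.py top t9
```

```text
time: 53.48
position: [520.8, -244.2, 81.1]
ee_rot: [-0.003, 1.0, 0.001, -0.002]
wrist_force: [-0.4, -0.2, -0.6]
opening: 0.994
grip_force: 0.0
time: 53.9
position: [518.7, -227.2, 189.5]
ee_rot: [-0.002, 1.0, -0.002, 0.004]
wrist_force: [-0.7, 0.8, -0.0]
opening: 0.997
grip_force: 0.0
time: 54.32
position: [485.4, -73.8, 184.1]
ee_rot: [-0.003, 1.0, 0.0, 0.001]
wrist_force: [-0.0, 0.4, 0.3]
opening: 0.995
grip_force: 0.0
time: 54.73
position: [475.7, -25.1, 183.7]
ee_rot: [-0.004, 1.0, 0.0, 0.0]
wrist_force: [-0.6, -0.6, -1.5]
opening: 0.995
grip_force: 0.0
red [396, 204, 18, 18, 255] [404.3 212.4   9.1] xy [ 466.5 -308.8] diam 50.4
green [461, 173, 22, 23, 366] [471.5 183.5  11.5] xy [ 555.4 -502.5] diam 65.2
green [415, 184, 17, 18, 214] [424.  192.1   8.6] xy [ 527.8 -367.4] diam 48.4
blue [144, 51, 20, 18, 268] [153.8  59.6   9.5] xy [912.1 427.4] diam 56.7
blue [56, 101, 15, 13, 132] [ 63.4 107.4   7.8] xy [757.4 679.3] diam 45.5
blue [70, 116, 30, 80, 837] [ 79.5 156.   39.3] xy [612.  616.3] diam 225.0
blue [372, 185, 18, 17, 236] [380.5 193.    8.7] xy [ 521.5 -243.8] diam 49.1
blue [72, 196, 33, 18, 197] [ 88.3 205.4  16.6] xy [469.4 576.2] diam 93.5
```

View pics/t9.png

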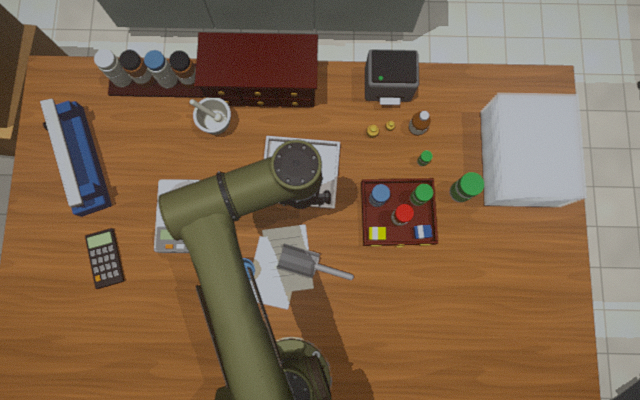

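All three lids match their starting pixels (381,193), (424,192) and (404,212), and the boxes haven't moved. The arm hides the pan from above, so I'll check the tin from the scene camera before handing in.

```bash
python3 - <<'E'
from h import *
c=manip.camera("scene");h=hsv(c);H,S,V=[h[...,i].astype(int) for i in range(3)]
for s,ce in blobs((H>16)&(H<34)&(S>100)&(V>90),60):
    if 420<ce[0]<530 and 160<ce[1]<270: print(s,ce)
for z in(75,120): print(np.round(proj(c,[491,309.5,z]),1))
cv2.imwrite("pics/fin.png",cv2.resize(c["frame"][150:280,190:540,::-1],None,fx=2.2,fy=2.2,interpolation=cv2.INTER_CUBIC))
E
```

```text
[471, 198, 24, 25, 419] [482.53937947 209.54653938]
[479.4 215.2]
[485.4 203. ]
```

View pics/fin.png

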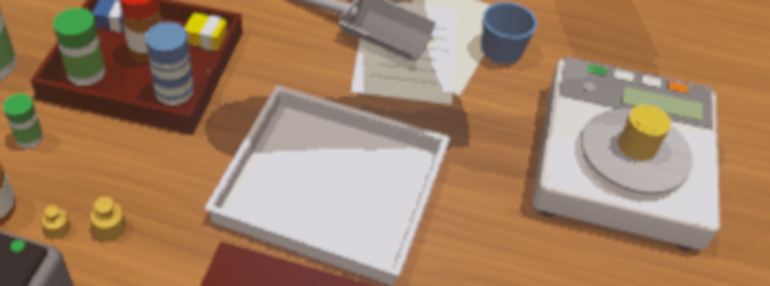

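The tin stands upright in the middle of the pan, with its base at (641,148) and the pan's centre at (637,149). The jars are upright in the wooden tray and the white tray is empty.

```bash
python3 -c "
from station import manip
print(manip.hand_in())"
```

```text
the job is handed in; nothing more can be done
None
```

The job is handed in: the tin stands upright in the middle of the scale's pan, all three jars are back on their own spots in the wooden tray to within about 1–2 mm by camera, and the pill boxes are where they were (about 55 s of the 144 s used).

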